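# Put the microscope objectives away in the dry box and seal it

## Task

Put the microscope's objectives away in the dry box: stand each one that is out on the bench upright in a corner pocket of its own and lay the desiccant tin flat in the middle bay. Then put the lid on, press it down on its gasket, corner after corner, until it sits flat and sealed all round, and only then fold both clamps right down over it. Leave the bottle, the slide box and the glass dish where they are.

Things in the scene. Friction and masses are not known exactly. Their poses are not given: they have to be found in the camera images.
- drybox: the dry box, fixed to the bench: clear plastic, 180 mm (its x) by 210 mm (its y) outside, walls 5 mm, rim 66 mm and inner floor 5 mm above the bench; origin: centre of its underside. Black insert, top 17 mm above the bench, with 4 pockets and a bay open down to the floor. Dark rubber gasket just inside the walls, standing 4 mm above the rim, 157 by 187 mm free opening inside it
- pocket0 (a point): centre of a square pocket (42 by 42 mm, 12 mm deep) for one objective, on the inner floor, 5 mm above the bench; at x = -34 mm, y = -66 mm in the box frame
- pocket1 (a point): centre of a square pocket (42 by 42 mm, 12 mm deep) for one objective, on the inner floor, 5 mm above the bench; at x = -34 mm, y = +66 mm in the box frame
- pocket2 (a point): centre of a square pocket (42 by 42 mm, 12 mm deep) for one objective, on the inner floor, 5 mm above the bench; at x = +34 mm, y = -66 mm in the box frame
- pocket3 (a point): centre of a square pocket (42 by 42 mm, 12 mm deep) for one objective, on the inner floor, 5 mm above the bench; at x = +34 mm, y = +66 mm in the box frame
- bay (a point): centre of the rectangular desiccant bay in the middle of the box, on the inner floor; 64 mm along the box's x, 42 mm along its y
- objective0: microscope objective 44 mm tall, chromed round barrel 29 mm in diameter from 7 mm up to 34 mm above its foot, narrow nose with the lens on top, standing on a black dust cap 32 mm in diameter and 7 mm high; 90 g give or take; may be absent (then None). Origin: centre of its underside, z up along its axis
- objective1: microscope objective 48 mm tall, chromed round barrel 29 mm in diameter from 7 mm up to 38 mm above its foot, narrow nose with the lens on top, standing on a black dust cap 32 mm in diameter and 7 mm high; 110 g give or take; may be absent (then None). Origin: centre of its underside, z up along its axis
- objective2: microscope objective 52 mm tall, chromed round barrel 29 mm in diameter from 7 mm up to 42 mm above its foot, narrow nose with the lens on top, standing on a black dust cap 32 mm in diameter and 7 mm high; 130 g give or take; may be absent (then None). Origin: centre of its underside, z up along its axis
- objective3: microscope objective 56 mm tall, chromed round barrel 29 mm in diameter from 7 mm up to 46 mm above its foot, narrow nose with the lens on top, standing on a black dust cap 32 mm in diameter and 7 mm high; 150 g give or take; may be absent (then None). Origin: centre of its underside, z up along its axis
- desiccant: desiccant tin: plain aluminium box 56 mm (its x) by 34 mm (its y) by 24 mm high with small holes in the top, 60 g. Origin: centre of its underside
- lid: loose lid: grey frame, clear window, 300 g give or take, 190 mm (x) by 220 mm (y), flat top 17 mm above the origin (centre of the skirt's foot). Skirt 12 mm deep, flared to 197 by 227 mm at its foot; goes outside the box walls, 2 mm play each side at its root, 4 mm at its foot; fits either way round. Origin 58 mm above the bench when laid on the gasket, 54 mm when sealed
- lid_handle (a point): centre of the lid's grip bar, 14 mm thick (along the lid's x), 92 mm long (along the lid's y), 12 mm high; 27 mm above the lid's flat top, 44 mm above the lid's origin; free height under the bar 21 mm between two end posts
- lid_corner0 (a point): on the lid's flat top near a corner, x = -80 mm, y = -95 mm in the lid frame: press here. 75 mm above the bench when freshly laid on, 71 mm when sealed down to the rim. The gasket corner below gives way at about 12 N (16 N if pressed further in) and stays squashed; meanwhile another corner may lift a few mm
- lid_corner1 (a point): on the lid's flat top near a corner, x = -80 mm, y = +95 mm in the lid frame: press here. 75 mm above the bench when freshly laid on, 71 mm when sealed down to the rim. The gasket corner below gives way at about 12 N (16 N if pressed further in) and stays squashed; meanwhile another corner may lift a few mm
- lid_corner2 (a point): on the lid's flat top near a corner, x = +80 mm, y = -95 mm in the lid frame: press here. 75 mm above the bench when freshly laid on, 71 mm when sealed down to the rim. The gasket corner below gives way at about 12 N (16 N if pressed further in) and stays squashed; meanwhile another corner may lift a few mm
- lid_corner3 (a point): on the lid's flat top near a corner, x = +80 mm, y = +95 mm in the lid frame: press here. 75 mm above the bench when freshly laid on, 71 mm when sealed down to the rim. The gasket corner below gives way at about 12 N (16 N if pressed further in) and stays squashed; meanwhile another corner may lift a few mm
- clamp_left (a joint): steel clamp at the middle of the box's +y side, angle in rad: 0 = folded flat onto the lid, 1.57 = upright, about 1.85 = open, leaning outwards (max 2.1). Arm 28 mm wide, 51 mm long, 7.7 to 12.7 mm above the hinge axis at 0. Hinge parallel to the box's x, 64 mm above the bench, 121 mm from the box centre; stiff (0.1 N m), stays put; shuts only on a sealed lid
- clamp_left_tip (a point): middle of the free end of that clamp's arm, 49.5 mm from the hinge along the arm
- clamp_right (a joint): steel clamp at the middle of the box's -y side, angle in rad: 0 = folded flat onto the lid, 1.57 = upright, about 1.85 = open, leaning outwards (max 2.1). Arm 28 mm wide, 51 mm long, 7.7 to 12.7 mm above the hinge axis at 0. Hinge parallel to the box's x, 64 mm above the bench, 121 mm from the box centre; stiff (0.1 N m), stays put; shuts only on a sealed lid
- clamp_right_tip (a point): middle of the free end of that clamp's arm, 49.5 mm from the hinge along the arm
- oil_bottle: bystander: small amber immersion-oil bottle, 32 mm in diameter, 65 mm tall. Origin: centre of its underside
- slide_box: bystander: grey box of microscope slides, 85 by 98 by 34 mm. Origin: centre of its underside
- petri_dish: bystander: glass dish, 90 mm in diameter, 14 mm high. Origin: centre of its underside
Things that resemble listed ones, but are neither listed nor needed, are in the scene too. Leave any blue or red look-alike of the objective2 alone.

How it is judged:
On the way, in this order (a step that is already met when the one before it is completed fails the run):
1. every objective that is there stands upright in a corner pocket and the desiccant tin lies in the middle bay ((horizontal distance between objective0 and pocket0 below 0.01 m or horizontal distance between objective0 and pocket1 below 0.01 m or horizontal distance between objective0 and pocket2 below 0.01 m or horizontal distance between objective0 and pocket3 below 0.01 m) and z of each of objective0, objective1, objective2, objective3, desiccant in the frame of drybox below 0.008 m and angle between each of objective0, objective1, objective2, objective3, desiccant's own z axis and vertical below 0.12 rad and (horizontal distance between objective1 and pocket0 below 0.01 m or horizontal distance between objective1 and pocket1 below 0.01 m or horizontal distance between objective1 and pocket2 below 0.01 m or horizontal distance between objective1 and pocket3 below 0.01 m) and (horizontal distance between objective2 and pocket0 below 0.01 m or horizontal distance between objective2 and pocket1 below 0.01 m or horizontal distance between objective2 and pocket2 below 0.01 m or horizontal distance between objective2 and pocket3 below 0.01 m) and (horizontal distance between objective3 and pocket0 below 0.01 m or horizontal distance between objective3 and pocket1 below 0.01 m or horizontal distance between objective3 and pocket2 below 0.01 m or horizontal distance between objective3 and pocket3 below 0.01 m) and horizontal distance between desiccant and bay below 0.01 m), for 0.3 s.
2. with everything loaded, the lid is on the box and being pressed down in turn: some corner is down to the rim while another still stands up on its gasket, both clamps open (all of step 1 and horizontal distance between lid and drybox below 0.008 m and angle between the y axis of lid and the y axis of drybox, either way round below 0.1 rad and z of each of lid_corner0, lid_corner1, lid_corner2, lid_corner3 in the frame of drybox below 0.085 m and value of joint each of clamp_left, clamp_right above 1.2 rad and z of any of lid_corner0, lid_corner1, lid_corner2, lid_corner3 in the frame of drybox below 0.0725 m and z of any of lid_corner0, lid_corner1, lid_corner2, lid_corner3 in the frame of drybox above 0.074 m), for 0.1 s.
3. all four corners of the lid are pressed down to the rim, both clamps still open (horizontal distance between lid and drybox below 0.008 m and angle between the y axis of lid and the y axis of drybox, either way round below 0.1 rad and z of each of lid_corner0, lid_corner1, lid_corner2, lid_corner3 in the frame of drybox below 0.0725 m and value of joint each of clamp_left, clamp_right above 1.2 rad), for 0.3 s.
At the end, for the whole second after the job is handed in: each objective stands upright (0.12 rad) on the floor of a corner pocket (10 mm of its centre), the tin lies flat in the bay (10 mm), every lid corner is within 1.5 mm of fully sealed, both clamps are below 0.1 rad, all at rest (all of step 1 and horizontal distance between lid and drybox below 0.008 m and angle between the y axis of lid and the y axis of drybox, either way round below 0.1 rad and z of each of lid_corner0, lid_corner1, lid_corner2, lid_corner3 in the frame of drybox below 0.0725 m and value of joint each of clamp_left, clamp_right below 0.1 rad and linear speed of lid below 0.01 m/s); the robot touches nothing.
It fails at once if a bystander (bottle, slide box, dish) is moved more than 30 mm (distance of any of oil_bottle, slide_box, petri_dish from where it was at the start of the episode above 0.03 m).
Of objective0, objective1, objective2, objective3 only 2 to 4 are there at a start; the rules pass over those that are not, and their reading is None.
At some moment in a run one of objective0, objective1, objective2, objective3, desiccant, lid may be knocked a few centimetres aside while the robot is not near it.
It also fails if it takes over 210 s, if anything falls off the work surface, if the arm or the gripper's body presses on something with over 40 N, if the wrist force passes 120 N, or if a joint passes its speed limit or range.

## Robot

A 6-joint arm with a two-finger parallel gripper is mounted at the origin on the work surface. World frame = base frame: x ahead of the robot, y to its left, z up, the work surface at z = 0. Lengths are in m, angles in rad, forces in N, time in s.
With the tool pointing down it reaches from about 0.25 to 0.775 m from the base axis. Payload 4 kg.
Tool frame: the origin (TCP) lies at the very end of the fingers, on their centre line; the grasp point (between the pads) lies hold_point_z behind it (hold_point_z is the distance from the TCP to the grasp point, in m); z points along the fingers, y is the direction in which the jaws open and shut (so a half turn about z gives the same grasp; the last joint's range is limited). The gripper opens to 94 mm and grips with 3 to 60 N. Pads are 16 mm wide; open, the fingers measure 119 mm over their backs; the gripper's body (75 mm by 177 mm) begins 78 mm behind the grasp point.
Start: joints at [1.224, 0.087, 1.371, -0, 1.684, -0.103], TCP at [0.133, 0.534, 0.206] pointing down, gripper open.
Joint ranges: [-3.1, 3.1], [-0.76, 2.03], [0.27, 2.55], [-1.08, 4.22], [0.17, 2.65], [-2.57, 2.57]. Speed limits (rad/s): [2.79, 2.79, 3.14, 3.14, 3.14, 3.14].

## Interface

Orientations are given as [roll, pitch, yaw] about the fixed x, y, z axes, in that order (R = Rz(yaw) Ry(pitch) Rx(roll)).
In Python, from bench import * gives the robot as it stands.
- The arm moves only by the tool step_arm, never from a script. Its argument "increments" is text: rows parted by semicolons, each of 6 numbers parted by spaces: the shift along the tool's x, y, z in cm, then the turn, a rotation vector about the tool's x, y, z in rad. A call has 1 to 5 rows; each row shifts and turns the commanded pose from where the row before left it, along the tool's axes as they then stand; what a row does not reach is not made up. A row lasts 1/10 s, in which the tool goes at most 50 mm and 8.59 degrees, less where a joint would pass 70% of its speed; a pose out of reach is approached as far as the arm can. A call is refused whole if a number of a shift passes 5 or a number of a turn 0.15, either way. A call with a gripper value outside its range is refused whole. "claw" is the gripper's target within -1 to 1 (shut at 1, half-way at 0, fully open at -1), set as the call begins (left out, the last holds). The fingers move at their own pace and stop on an object; the grip force is fixed at half the most. Time passes only in rows, so rows that do not move let the fingers close. It gives the time, the measured TCP pose, the force and the opening at its end, in the units of the state.
- get_obs(): the state, without advancing time (a new reading comes with each control period).
- snapshot(name): name is "side" or "top"; returns the picture (480x640x3 uint8, red, green, blue); there is no depth.
- calibration(name): a dict with "camera_matrix" (3x3 intrinsics, pixels), "eye" and "orientation" of the camera in the world. Camera axes: x right, y up, looking along -z (the intrinsics and any distortion apply to the point x, -y, -z); pixel columns grow to the right and rows downward; lengths in m; the calibration is good to about 2 mm. A picture is of the moment at which its call begins. calibration takes no time and is no camera call.
- close_job(): hands the job in, once; it reports no verdict.
The state is a dict: "time": time; "joint_positions": joint angles; "qvel": joint speeds; "joint_torque": joint torques, N m; "tool_pos": TCP position; "ee_rot": TCP orientation; "wrist_force": force on the tool from outside, world axes, zero at the start; "wrist_torque": the same for the moment, N m; "width": finger opening in m.
Only numpy, scipy, OpenCV 4.12 (cv2) and the standard library are available. Lean on these libraries where they do the work, as an engineer would, in place of code of your own. Each camera call takes 0.05 s, during which the arm holds its last target. There are 200 camera calls.

## Working session

There is one attempt and no reset: what is moved stays moved. The work goes in short steps, Python scripts to look and compute and a tool call to move; the robot and the scene stay as the last step left them, time stands still between calls to the robot, and variables do not carry over. Pictures are saved under pics/ and viewed, about 12 in all and at most 16, crops included, and the job is handed in when it is done.

Besides the shell and the picture viewer there is one more tool, called after "Call:" by a JSON object that holds its "api" and its "payload", one argument or row to a line. step_arm: Moves the arm, as the interface text tells. Its arguments: {"type":"object","properties":{"increments":{"type":"string"},"claw":{"type":"number"}},"required":["increments"]}

```bash
ls; mkdir -p pics; python3 - <<'E'
from bench import *
import cv2
o=get_obs()
for k,v in o.items(): print(k,v)
for n in("top","side"):
    c=calibration(n); print(n,c)
    cv2.imwrite(f"pics/{n}0.png",snapshot(n)[:,:,::-1])
E
```

```text
pics
time 0.0
joint_positions [ 1.22390917e+00  8.79622559e-02  1.37223818e+00 -3.27032586e-05
  1.68361250e+00 -1.03095112e-01]
qvel [-8.20829792e-04 -9.17403705e-04 -5.48670070e-05  1.99494156e-03
 -3.52130400e-04 -6.17008763e-04]
joint_torque [-6.24705699e-04 -3.40178311e+01 -3.02429187e+01  7.17062526e-02
  3.26794235e-02 -1.69090763e-04]
tool_pos [0.13258576 0.53321142 0.20430838]
ee_rot [-3.13938081e+00 -1.96164795e-04  2.89779675e+00]
wrist_force [-0.39103928  0.35833007  0.27252214]
wrist_torque [ 0.00166804 -0.00481564 -0.01527136]
width 0.09451084528903729
top {'camera_matrix': array([[437.20365425,   0.        , 318.1879766 ],
       [  0.        , 437.20365425, 236.98929432],
       [  0.        ,   0.        ,   1.        ]]), 'eye': array([0.40297495, 0.05472208, 0.9958955 ]), 'orientation': array([ 0.16313667,  0.01175632, -1.60058278])}
side {'camera_matrix': array([[436.70083837,   0.        , 320.9209028 ],
       [  0.        , 436.70083837, 240.4504436 ],
       [  0.        ,   0.        ,   1.        ]]), 'eye': array([0.32231554, 0.86001377, 0.58479227]), 'orientation': array([ 1.02503569e+00, -2.49597227e-03, -2.83994454e+00])}
```

View pics/top0.png

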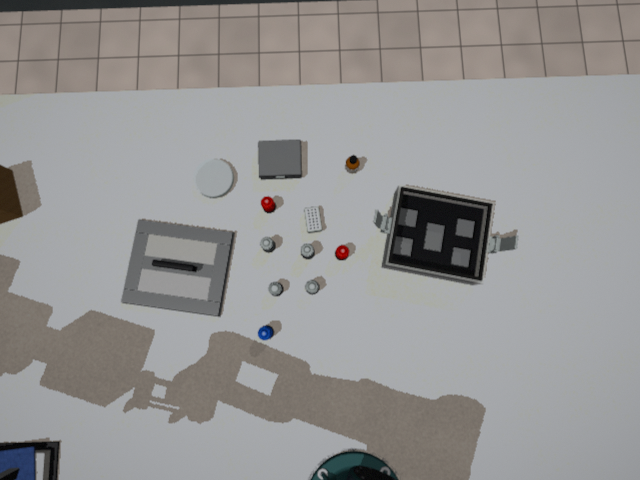

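View pics/side0.png

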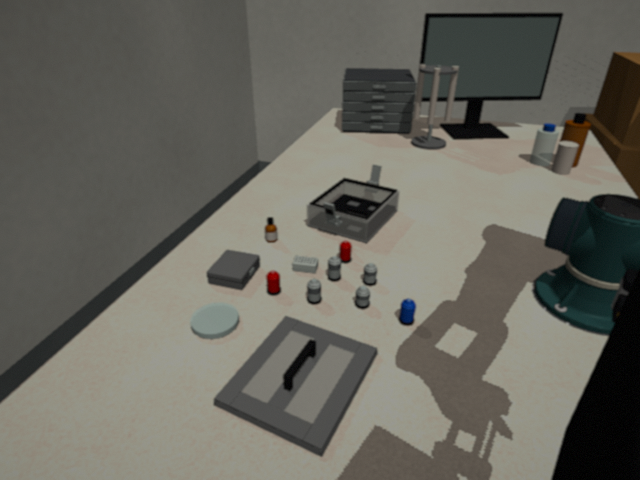

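```bash
cat > h.py <<'E'
import numpy as np, cv2
from scipy.spatial.transform import Rotation as Rn
from bench import *
C={n:calibration(n) for n in("top","side")}
def ray(n,u,v):
    c=C[n];K=c["camera_matrix"];R=Rn.from_euler("xyz",c["orientation"]).as_matrix()
    d=R@np.array([(u-K[0,2])/K[0,0],-(v-K[1,2])/K[1,1],-1.]);return np.array(c["eye"]),d
def pt(n,u,v,z):
    e,d=ray(n,u,v);return e+d*(z-e[2])/d[2]
def proj(n,p):
    c=C[n];K=c["camera_matrix"];R=Rn.from_euler("xyz",c["orientation"]).as_matrix()
    q=R.T@(np.array(p)-c["eye"]);return np.array([K[0,2]-K[0,0]*q[0]/q[2],K[1,2]+K[1,1]*q[1]/q[2]])
def go(x,y,z,yaw=None):
    "shift in tool axes (cm) and turn about tool z to reach a world target, tool pointing down"
    o=get_obs();R=Rn.from_euler("xyz",o["ee_rot"]);d=R.inv().apply(np.array([x,y,z])-o["tool_pos"])*100
    t=0
    if yaw is not None:
        t=-(yaw-o["ee_rot"][2]); t=(t+np.pi/2)%np.pi-np.pi/2
    print("now",o["tool_pos"].round(4) if hasattr(o["tool_pos"],'round') else o["tool_pos"],"rot",np.round(o["ee_rot"],3),"shift cm",d.round(2),"turn z",round(t,3))
def shot(n,name=None,roi=None,k=3):
    im=snapshot(n)[:,:,::-1].copy()
    if name:
        a=im if roi is None else im[roi[1]:roi[3],roi[0]:roi[2]]
        cv2.imwrite(f"pics/{name}.png",cv2.resize(a,None,fx=k,fy=k,interpolation=cv2.INTER_CUBIC))
    return im
E
python3 - <<'E'
import bench; print([n for n in dir(bench) if not n.startswith('_')]); print(getattr(bench,'hold_point_z',None))
from h import *
im=shot("top","crop1",(250,130,530,340),2.8)
hsv=cv2.cvtColor(im,cv2.COLOR_BGR2HSV).astype(int);g=cv2.cvtColor(im,cv2.COLOR_BGR2GRAY)
np.save("im.npy",im)
print("bench gray",g[200,120],g[300,330],"lid",g[225,200],"wall",g[260,385])
for thr in(150,):
    m=((g<thr)).astype(np.uint8)
    n,l,s,c=cv2.connectedComponentsWithStats(m)
    for i in range(1,n):
        if 30<s[i,4]<20000 : print(thr,s[i],c[i].round(1), im[l==i].mean(0).round())
E
```

```text
['IKError', 'calibration', 'close_job', 'get_obs', 'hold_point_z', 'snapshot']
0.0188
bench gray 169 171 lid 172 wall 72
150 [ 258  139   50   41 1955] [282.3 158.9] [99. 99. 99.]
150 [345 154  22  20 313] [354.6 163.6] [66. 82. 98.]
150 [202 158  36  41 261] [227.1 181.1] [118. 121. 122.]
150 [   0  160   42   65 2019] [ 17.5 191.4] [70. 81. 92.]
150 [ 373  184  145  102 9715] [440.5 234.5] [58. 58. 57.]
150 [261 195  23  19 315] [271.1 203.3] [ 59.  62. 121.]
150 [307 205  20  29 163] [319.7 221.1] [117. 123. 126.]
150 [ 121  218  116   99 6097] [180.2 267.3] [103. 102. 102.]
150 [260 234  23  19 287] [271.1 243.1] [108. 112. 111.]
150 [301 240  22  20 292] [310.9 249.4] [113. 116. 117.]
150 [334 242  22  19 285] [344.4 251. ] [ 61.  64. 130.]
150 [305 276  22  19 263] [315.1 284.9] [114. 118. 118.]
150 [268 278  22  19 264] [278.7 286.8] [110. 113. 113.]
150 [258 320  24  21 336] [269.2 329.8] [117.  87.  72.]
150 [   0  437   62   43 2274] [ 29.5 458.9] [68. 52. 46.]
```

View pics/crop1.png

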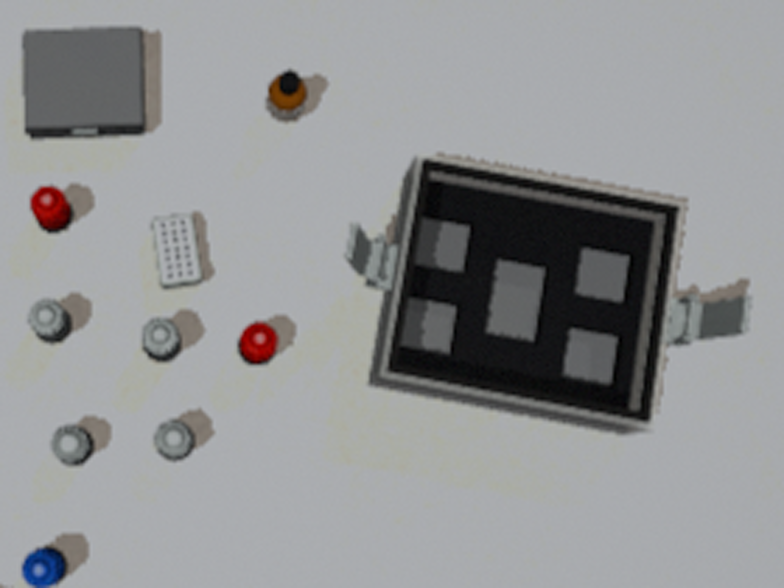

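```bash
python3 - <<'E'
from h import *
im=np.load("im.npy");b=im.astype(int);g=cv2.cvtColor(im,cv2.COLOR_BGR2GRAY)
# pockets
print("pockets")
P=[]
m=((g>48)).astype(np.uint8)
for (u,v) in [(408,218),(403,246),(465,228),(461,257),(434,237)]:
    roi=m.copy(); k=np.zeros_like(m); k[v-18:v+18,u-18:u+18]=1
    n,l,s,c=cv2.connectedComponentsWithStats(roi,connectivity=4); i=l[v,u]
    ct=cv2.findContours((l==i).astype(np.uint8),0,1)[0][0]; r=cv2.minAreaRect(ct)
    p=pt("top",*r[0],.011);P.append(p);print(np.round(r[0],1),np.round(r[1],1),round(r[2],1),s[i],p.round(4))
P=np.array(P)
print("sp x",np.linalg.norm(P[0]-P[1]),np.linalg.norm(P[2]-P[3]),"sp y",np.linalg.norm(P[0]-P[2]),np.linalg.norm(P[1]-P[3]))
dy=(P[0]+P[1]-P[2]-P[3]);dx=(P[0]+P[2]-P[1]-P[3])
print("centre",P[:4].mean(0),"yaw from y",np.degrees(np.arctan2(-dy[0],dy[1])),"from x",np.degrees(np.arctan2(dx[1],dx[0])))
print("objectives")
sh=(b[:,:,2]-b[:,:,0]>7)&(g>90)
mm=((g<152)&~sh).astype(np.uint8); mm=cv2.morphologyEx(mm,cv2.MORPH_CLOSE,np.ones((3,3)))
n,l,s,c=cv2.connectedComponentsWithStats(mm)
for u,v in [(268,244),(307.5,251),(275.5,288.5),(312,286.5)]:
    i=np.argmin(np.hypot(c[1:,0]-u,c[1:,1]-v)+1000*(s[1:,4]<60))+1
    bb=s[i];uc=bb[0]+(bb[2]-1)/2;vc=bb[1]+(bb[3]-1)/2
    print((u,v),bb,c[i].round(1),pt("top",uc,vc,.02).round(4), pt("top",*c[i],.02).round(4))
# tin: bright patch
m2=((g>178)).astype(np.uint8);m2=cv2.morphologyEx(m2,cv2.MORPH_CLOSE,np.ones((3,3)))
n,l,s,c=cv2.connectedComponentsWithStats(m2);i=l[219,309] or l[215,312];print("tin lab",i,s[i])
ct=cv2.findContours((l==i).astype(np.uint8),0,1)[0][0];r=cv2.minAreaRect(ct);q=np.array([pt("top",*p,.024) for p in cv2.boxPoints(r)]);print("tin",r,q.mean(0),[np.linalg.norm(q[j]-q[j-1]).round(4) for j in range(4)],[np.degrees(np.arctan2(*(q[j]-q[j-1])[1::-1])).round(1) for j in range(4)])
# lid
m3=((g<150)).astype(np.uint8);n,l,s,c=cv2.connectedComponentsWithStats(m3);i=l[225,145]
ct=max(cv2.findContours((l==i).astype(np.uint8),0,1)[0],key=cv2.contourArea);a=cv2.approxPolyDP(cv2.convexHull(ct),4,True)[:,0];print("lid hull",a.tolist())
r=cv2.minAreaRect(ct);q=np.array([pt("top",*p,.006) for p in cv2.boxPoints(r)]);print("lid",r,q.mean(0),[np.linalg.norm(q[j]-q[j-1]).round(4) for j in range(4)],[np.degrees(np.arctan2(*(q[j]-q[j-1])[1::-1])).round(1) for j in range(4)])
m4=((g<40)).astype(np.uint8);n,l,s,c=cv2.connectedComponentsWithStats(m4);i=np.argmin(np.hypot(c[:,0]-176,c[:,1]-265));print("handle",s[i],c[i])
ct=cv2.findContours((l==i).astype(np.uint8),0,1)[0][0];r=cv2.minAreaRect(ct);q=np.array([pt("top",*p,.046) for p in cv2.boxPoints(r)]);print(r,q.mean(0),[np.linalg.norm(q[j]-q[j-1]).round(4) for j in range(4)],[np.degrees(np.arctan2(*(q[j]-q[j-1])[1::-1])).round(1) for j in range(4)])
E
```

```text
pockets
[407.7 217.1] [17.3 17.1] 9.5 [399 208  19  19 287] [ 0.605  -0.1453  0.011 ]
[402.9 245.6] [17.4 17.4] 9.5 [393 237  20  19 302] [ 0.5394 -0.1302  0.011 ]
[464.5 227.8] [17.8 17.1] 11.3 [455 218  20  20 302] [ 0.576 -0.273  0.011]
[460.3 256.6] [18.2 17.4] 10.3 [451 247  20  20 314] [ 0.5102 -0.2579  0.011 ]
[433.6 236.7] [18.2 26.8] 9.5 [423 223  22  29 481] [ 0.5577 -0.2012  0.011 ]
sp x 0.06740120128545216 0.0674718698102152 sp y 0.13095230063104463 0.13098396618148728
centre [ 0.55766052 -0.2015876   0.011     ] yaw from y -12.825791317014254 from x -12.946218403113233
objectives
(268, 244) [260 236  19  17 206] [267.8 244.5] [0.5514 0.173  0.02  ] [0.5502 0.1756 0.02  ]
(307.5, 251) [300 241  17  19 201] [307.4 250.9] [0.5349 0.0852 0.02  ] [0.5329 0.0866 0.02  ]
(275.5, 288.5) [268 278  19  19 186] [276.2 288.4] [0.4542 0.1563 0.02  ] [0.4512 0.1582 0.02  ]
(312, 286.5) [305 276  17  19 181] [312.2 286.5] [0.4562 0.0762 0.02  ] [0.4528 0.0781 0.02  ]
tin lab 0 [     0      0    640    480 307200]
tin ((319.5, 239.5), (479.0, 639.0), 90.0) [0.60717074 0.06350427 0.024  
[... 163 characters left out ...]
 hull [[138, 219], [236, 231], [220, 316], [121, 302]]
lid ((178.57000732421875, 266.5099792480469), (105.07606506347656, 88.24691772460938), 8.130102157592773) [0.50985206 0.38176655 0.006     ] [np.float64(0.2382), np.float64(0.2014), np.float64(0.2461), np.float64(0.1993)] [np.float64(80.4), np.float64(-5.8), np.float64(-100.0), np.float64(172.0)]
handle [152 260  45  12 260] [174.40769231 265.13846154]
((174.13058471679688, 265.059814453125), (44.407066345214844, 6.02549409866333), 7.907163143157959) [0.50741466 0.37815693 0.046     ] [np.float64(0.0981), np.float64(0.0132), np.float64(0.0984), np.float64(0.0131)] [np.float64(80.4), np.float64(-6.1), np.float64(-99.6), np.float64(172.9)]
```

```bash
python3 - <<'E'
from h import *
q=np.array([pt("top",250+u/2.8,130+v/2.8,.024) for u,v in[(152,216),(192,212),(204,281),(163,288)]])
print(q.round(4),q.mean(0));a=(q[0]+q[1]-q[2]-q[3])/2;w=(q[0]+q[3]-q[1]-q[2])/2
ang=np.arctan2(a[1],a[0]);print(np.linalg.norm(a),np.linalg.norm(w),np.degrees(ang),"yaw",ang+np.pi)
go(*q.mean(0)[:2],.12,ang+np.pi)
E
```

```text
[[0.6332 0.091  0.024 ]
 [0.6354 0.0584 0.024 ]
 [0.5781 0.0504 0.024 ]
 [0.5734 0.0836 0.024 ]] [0.60501111 0.07083532 0.024     ]
0.0590658395697897 0.03311440137788185 7.475243999801737 yaw 3.2720602737762836
now [0.1326 0.5334 0.2046] rot [-3.14  -0.     2.898] shift cm [-57.01 -33.47   8.5 ] turn z -0.374
```

Call:
{"api": "step_arm", "payload": {
  "increments": "-4 -2.4 0 0 0 0;-4 -2.4 0 0 0 0;-4 -2.4 0 0 0 0;-4 -2.4 0 0 0 0;-4 -2.4 0 0 0 0"
}}

```text
time: 0.65
tool_pos: [0.2987, 0.3675, 0.2052]
ee_rot: [-3.142, -0.0, 2.898]
wrist_force: [0.2, -0.1, -0.4]
width: 0.0943
```

Call:
{"api": "step_arm", "payload": {
  "increments": "-4 -2.4 0 0 0 0;-4 -2.4 0 0 0 0;-4 -2.4 0 0 0 0;-4 -2.4 0 0 0 0;-4 -2.4 0 0 0 0"
}}

```text
time: 1.15
tool_pos: [0.4639, 0.2027, 0.2053]
ee_rot: [3.141, -0.0, 2.898]
wrist_force: [-0.0, 1.1, 0.4]
width: 0.094
```

Call:
{"api": "step_arm", "payload": {
  "increments": "-4 -2.4 0 0 0 0;-4 -2.4 0 0 0 0;-4 -2.4 0 0 0 0;-4 -2.4 0 0 0 0;0 0 0 0 0 0"
}}

```text
time: 1.65
tool_pos: [0.5976, 0.0679, 0.2031]
ee_rot: [-3.139, -0.001, 2.892]
wrist_force: [0.5, 0.8, -0.1]
width: 0.0937
```

Call:
{"api": "step_arm", "payload": {
  "increments": "0 0 2 0 0 -0.12;0 0 2 0 0 -0.12;0 0 2 0 0 -0.13;0 0 2 0 0 0;0 0 0 0 0 0",
  "claw": -0.2
}}

```text
time: 2.15
tool_pos: [0.5922, 0.0731, 0.1215]
ee_rot: [3.14, -0.008, -3.015]
wrist_force: [-0.9, 0.5, -0.6]
width: 0.0584
```

```bash
python3 - <<'E'
from h import *
go(.605,.071,.013,3.272); print(get_obs()["width"],get_obs()["time"])
shot("side","s1",(230,160,430,320),4)
E
```

```text
now [0.5922 0.0731 0.1215] rot [ 3.14  -0.008 -3.015] shift cm [-1.33 -0.38 10.84] turn z -0.004
0.05840616672422725 2.15
```

View pics/s1.png

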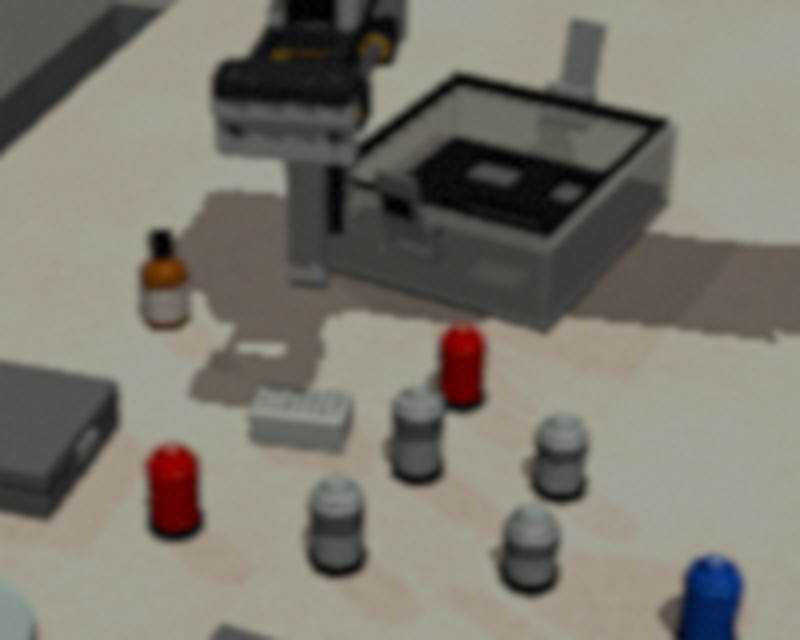

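Call:
{"api": "step_arm", "payload": {
  "increments": "-1.3 -0.4 3 0 0 0;0 0 4 0 0 0;0 0 2 0 0 0;0 0 0 0 0 0;0 0 0 0 0 0"
}}

```text
time: 2.7
tool_pos: [0.6094, 0.0705, 0.0371]
ee_rot: [-3.142, 0.002, -3.015]
wrist_force: [0.2, 0.2, 0.8]
width: 0.0563
```

```bash
python3 - <<'E'
from h import *
go(.605,.071,.013,3.272); print(get_obs()["width"],get_obs()["time"])
E
```

```text
now [0.6094 0.0705 0.0371] rot [-3.142e+00  2.000e-03 -3.015e+00] shift cm [0.43 0.11 2.41] turn z -0.004
0.05633748207832594 2.7
```

Call:
{"api": "step_arm", "payload": {
  "increments": "0.4 0.1 1.2 0 0 0;0 0 1.2 0 0 0;0 0 0 0 0 0"
}}

```text
time: 3.0
tool_pos: [0.603, 0.0707, 0.0099]
ee_rot: [3.141, -0.003, -3.015]
wrist_force: [-1.2, -0.8, -0.9]
width: 0.0563
```

Call:
{"api": "step_arm", "payload": {
  "increments": "0 0 0 0 0 0;0 0 0 0 0 0;0 0 0 0 0 0;0 0 0 0 0 0;0 0 0 0 0 0",
  "claw": 1
}}

```text
time: 3.5
tool_pos: [0.6049, 0.0707, 0.012]
ee_rot: [-3.142, 0.001, -3.015]
wrist_force: [-0.1, -0.5, 1.2]
width: 0.0337
```

Call:
{"api": "step_arm", "payload": {
  "increments": "0 0 0 0 0 0;0 0 -1 0 0 0;0 0 -3 0 0 0;0 0 -4 0 0 0;0 0 -3 0 0 0"
}}

```text
time: 4.0
tool_pos: [0.6047, 0.0707, 0.1241]
ee_rot: [-3.142, 0.002, -3.015]
wrist_force: [0.2, -0.7, -0.8]
width: 0.034
```

```bash
python3 - <<'E'
from h import *
print("w",get_obs()["width"],get_obs()["time"]); go(.5577,-.2016,.12,-.225+np.pi)
E
```

```text
w 0.03404347826350722 4.0
now [0.6047 0.0707 0.1241] rot [-3.142e+00  2.000e-03 -3.015e+00] shift cm [  8.09 -26.42   0.4 ] turn z 0.351
```

Call:
{"api": "step_arm", "payload": {
  "increments": "0 0 -5 0 0 0;1.3 -4.4 0 0 0 0;1.4 -4.4 0 0 0 0;1.3 -4.4 0 0 0 0;1.4 -4.4 0 0 0 0"
}}

```text
time: 4.5
tool_pos: [0.5725, -0.1121, 0.1722]
ee_rot: [-3.141, 0.001, -3.015]
wrist_force: [0.6, -0.2, -1.3]
width: 0.0334
```

Call:
{"api": "step_arm", "payload": {
  "increments": "1.3 -4.4 0 0 0 0;1.4 -4.4 0 0 0 0;0 0 0 0 0 0.12;0 0 0 0 0 0.12;0 0 0 0 0 0.11"
}}

```text
time: 5.0
tool_pos: [0.5569, -0.2021, 0.1718]
ee_rot: [3.141, -0.0, 2.912]
wrist_force: [-0.6, -0.2, -0.5]
width: 0.0335
```

Call:
{"api": "step_arm", "payload": {
  "increments": "0 0 3 0 0 0;0 0 3 0 0 0;0 0 0 0 0 0;0 0 0 0 0 0;0 0 0 0 0 0"
}}

```text
time: 5.5
tool_pos: [0.5584, -0.2019, 0.1137]
ee_rot: [-3.141, 0.003, 2.918]
wrist_force: [0.1, -1.0, -0.0]
width: 0.0334
```

```bash
python3 - <<'E'
from h import *
print("w",get_obs()["width"],get_obs()["time"]); go(.5577,-.2016,.02,-.225+np.pi)
E
```

```text
w 0.033388276357751705 5.5
now [ 0.5584 -0.2019  0.1137] rot [-3.141e+00  3.000e-03  2.918e+00] shift cm [0.1  0.02 9.37] turn z 0.001
```

Call:
{"api": "step_arm", "payload": {
  "increments": "0.1 0 3 0 0 0;0 0 3 0 0 0;0 0 2 0 0 0;0 0 0.7 0 0 0;0 0 0.7 0 0 0"
}}

```text
time: 6.0
tool_pos: [0.5575, -0.2017, 0.0189]
ee_rot: [-3.141, 0.003, 2.918]
wrist_force: [0.7, 0.1, 0.3]
width: 0.0337
```

Call:
{"api": "step_arm", "payload": {
  "increments": "0 0 0 0 0 0;0 0 0 0 0 0;0 0 0 0 0 0"
}}

```text
time: 6.3
tool_pos: [0.5573, -0.2016, 0.019]
ee_rot: [-3.141, 0.003, 2.918]
wrist_force: [0.9, -0.0, -0.6]
width: 0.0336
```

Call:
{"api": "step_arm", "payload": {
  "increments": "0 0 0 0 0 0;0 0 0 0 0 0;0 0 0 0 0 0",
  "claw": 0.1
}}

```text
time: 6.6
tool_pos: [0.5565, -0.2013, 0.0179]
ee_rot: [-3.142, 0.001, 2.918]
wrist_force: [-0.4, -0.9, 0.5]
width: 0.0424
```

Call:
{"api": "step_arm", "payload": {
  "increments": "0 0 -2 0 0 0;0 0 -4 0 0 0;0 0 -4 0 0 0;0 0 -4 0 0 0;0 0 -2 0 0 0"
}}

```text
time: 7.1
tool_pos: [0.5578, -0.2019, 0.1825]
ee_rot: [-3.14, 0.007, 2.918]
wrist_force: [0.2, -0.9, 1.0]
width: 0.0421
```

```bash
python3 - <<'E'
from h import *
print(get_obs()["time"]); go(.533,.0865,.16,1.346)
E
```

```text
7.1
now [ 0.5578 -0.2019  0.1825] rot [-3.14   0.007  2.918] shift cm [ 8.83 27.57  2.15] turn z -1.57
```

Call:
{"api": "step_arm", "payload": {
  "increments": "1.3 3.9 0 0 0 0;1.2 4 0 0 0 0;1.3 3.9 0 0 0 0;1.2 4 0 0 0 0;1.3 3.9 0 0 0 0",
  "claw": 0
}}

```text
time: 7.6
tool_pos: [0.5383, 0.0064, 0.1777]
ee_rot: [3.141, 0.001, 2.917]
wrist_force: [0.9, 0.3, 0.5]
width: 0.0469
```

Call:
{"api": "step_arm", "payload": {
  "increments": "1.2 4 0 0 0 0;1.3 3.9 0 0 0 0;0 0 0 0 0 0.15;0 0 0 0 0 0.15;0 0 0 0 0 0.15"
}}

```text
time: 8.1
tool_pos: [0.5316, 0.0881, 0.1776]
ee_rot: [3.141, 0.0, 2.463]
wrist_force: [-1.1, 0.9, -0.4]
width: 0.047
```

Call:
{"api": "step_arm", "payload": {
  "increments": "0 0 0 0 0 0.15;0 0 0 0 0 0.15;0 0 0 0 0 0.15;0 0 0 0 0 0.15;0 0 0 0 0 0.15"
}}

```text
time: 8.6
tool_pos: [0.5317, 0.0875, 0.1776]
ee_rot: [3.141, -0.0, 1.712]
wrist_force: [-0.2, 0.2, -0.9]
width: 0.0471
```

Call:
{"api": "step_arm", "payload": {
  "increments": "0 0 0 0 0 0.15;0 0 0 0 0 0.15;0 0 4 0 0 0.07;0 0 0 0 0 0;0 0 0 0 0 0"
}}

```text
time: 9.1
tool_pos: [0.531, 0.0874, 0.1369]
ee_rot: [-3.139, 0.001, 1.349]
wrist_force: [-0.2, 1.0, 0.2]
width: 0.047
```

```bash
python3 - <<'E'
from h import *
o=get_obs();print(o["time"],o["width"],np.round(o["joint_positions"],2)); go(.533,.0865,.014,1.346)
shot("top","t2",(240,130,540,350),2.6)
E
```

```text
9.1 0.04698319807532374 [0.06 0.09 1.51 0.   1.55 0.28]
now [0.531  0.0874 0.1369] rot [-3.139e+00  1.000e-03  1.349e+00] shift cm [-0.04  0.25 12.29] turn z 0.003
```

View pics/t2.png

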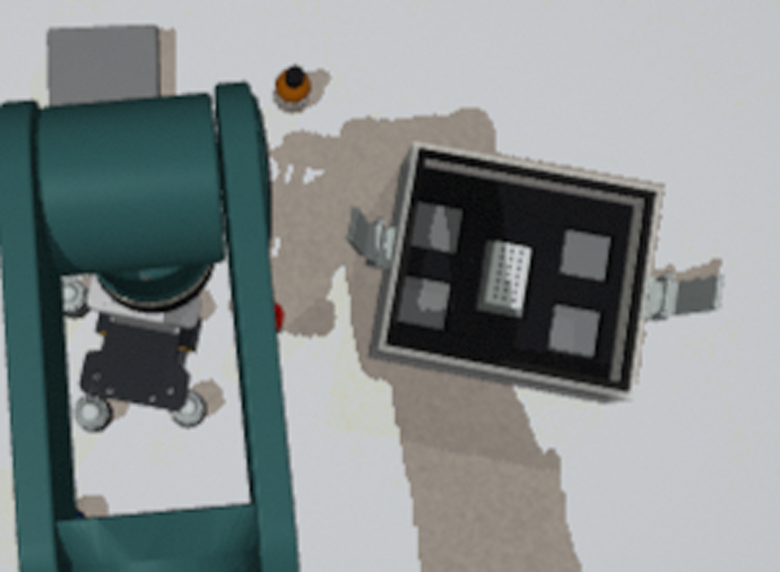

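Call:
{"api": "step_arm", "payload": {
  "increments": "0 0.2 4 0 0 0;0 0 4 0 0 0;0 0 3 0 0 0;0 0 1.3 0 0 0;0 0 0 0 0 0"
}}

```text
time: 9.65
tool_pos: [0.5333, 0.087, 0.0139]
ee_rot: [-3.14, 0.0, 1.348]
wrist_force: [0.7, 0.2, 0.1]
width: 0.0469
```

Call:
{"api": "step_arm", "payload": {
  "increments": "0 0 0 0 0 0;0 0 0 0 0 0;0 0 0 0 0 0;0 0 0 0 0 0;0 0 0 0 0 0",
  "claw": 1
}}

```text
time: 10.15
tool_pos: [0.5352, 0.0872, 0.0169]
ee_rot: [3.138, -0.001, 1.348]
wrist_force: [-0.9, -0.8, 7.0]
width: 0.0285
```

Call:
{"api": "step_arm", "payload": {
  "increments": "0 0 -1 0 0 0;0 0 -4 0 0 0;0 0 -4 0 0 0;0 0 -4 0 0 0;0 0 -3 0 0 0"
}}

```text
time: 10.65
tool_pos: [0.5342, 0.087, 0.1777]
ee_rot: [3.139, -0.001, 1.348]
wrist_force: [0.2, -0.9, -2.1]
width: 0.0287
```

```bash
cat >> h.py <<'E'
BC=np.array([.5577,-.2016]);BY=-.225
def box(x,y):
    c,s=np.cos(BY),np.sin(BY);return BC+np.array([c*x-s*y,s*x+c*y])
E
python3 - <<'E'
from h import *
print(get_obs()["width"],get_obs()["time"])
for i,(x,y) in enumerate([(-.034,-.066),(-.034,.066),(.034,-.066),(.034,.066)]): print(i,box(x,y).round(4))
go(*box(.034,-.066),.16,1.346)
E
```

```text
0.02868521221641563 10.65
0 [ 0.5098 -0.2584]
1 [ 0.5393 -0.1297]
2 [ 0.5761 -0.2735]
3 [ 0.6056 -0.1448]
now [0.5342 0.087  0.1777] rot [ 3.139e+00 -1.000e-03  1.348e+00] shift cm [-34.23  12.06   1.78] turn z 0.002
```

Call:
{"api": "step_arm", "payload": {
  "increments": "-4.3 1.5 0 0 0 0;-4.3 1.5 0 0 0 0;-4.3 1.5 0 0 0 0;-4.3 1.5 0 0 0 0;-4.3 1.5 0 0 0 0"
}}

```text
time: 11.15
tool_pos: [0.559, -0.1409, 0.1746]
ee_rot: [-3.141, -0.0, 1.348]
wrist_force: [0.6, 0.1, -2.1]
width: 0.0284
```

Call:
{"api": "step_arm", "payload": {
  "increments": "-4.3 1.5 0 0 0 0;-4.3 1.5 0 0 0 0;-4.1 1.5 0 0 0 0;0 0 0 0 0 0;0 0 0 0 0 0"
}}

```text
time: 11.65
tool_pos: [0.5746, -0.2737, 0.1737]
ee_rot: [-3.14, -0.001, 1.346]
wrist_force: [0.4, -0.5, -1.8]
width: 0.0284
```

```bash
python3 - <<'E'
from h import *
print(get_obs()["width"],get_obs()["time"])
go(*box(.034,-.066),.02,1.346)
shot("side","s3",(280,100,440,280),3.3)
E
```

```text
0.028393581013587056 11.65
now [ 0.5746 -0.2737  0.1737] rot [-3.140e+00 -1.000e-03  1.346e+00] shift cm [ 0.04  0.17 15.37] turn z -0.0
```

View pics/s3.png

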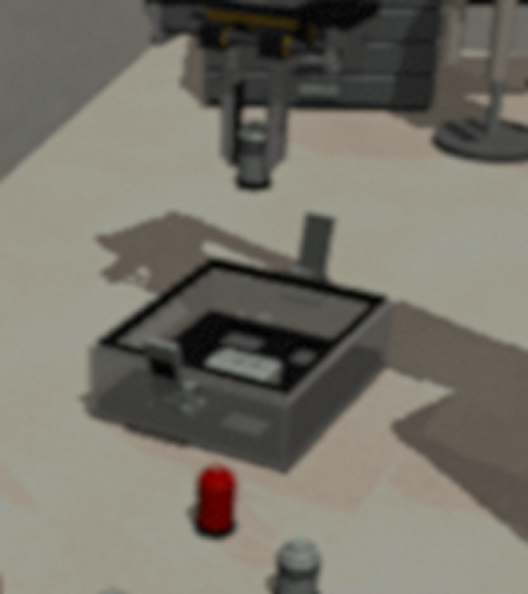

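Call:
{"api": "step_arm", "payload": {
  "increments": "0 0.2 4 0 0 0;0 0 4 0 0 0;0 0 4 0 0 0;0 0 2 0 0 0;0 0 0.5 0 0 0"
}}

```text
time: 12.2
tool_pos: [0.5749, -0.2701, 0.0257]
ee_rot: [-3.135, -0.003, 1.35]
wrist_force: [0.1, 0.0, -2.1]
width: 0.0282
```

Call:
{"api": "step_arm", "payload": {
  "increments": "0 0 0.4 0 0 0;0 0 0 0 0 0;0 0 0 0 0 0"
}}

```text
time: 12.5
tool_pos: [0.5784, -0.2739, 0.0278]
ee_rot: [3.138, 0.001, 1.348]
wrist_force: [-0.2, -0.6, -1.0]
width: 0.0286
```

```bash
python3 - <<'E'
from h import *
o=get_obs();print(o["width"],o["time"],o["wrist_force"])
go(*box(.034,-.066),.02,1.346)
E
```

```text
0.02860613302621043 12.5 [-0.21467839 -0.56881425 -1.01117715]
now [ 0.5784 -0.2739  0.0278] rot [3.138e+00 1.000e-03 1.348e+00] shift cm [-0.02 -0.23  0.78] turn z 0.002
```

Call:
{"api": "step_arm", "payload": {
  "increments": "0 -0.1 0.3 0 0 0;0 0 0 0 0 0;0 0 0 0 0 0;0 0 0 0 0 0;0 0 0 0 0 0"
}}

```text
time: 13.0
tool_pos: [0.5761, -0.2734, 0.0225]
ee_rot: [3.141, -0.0, 1.348]
wrist_force: [0.2, -0.2, -1.7]
width: 0.0284
```

Call:
{"api": "step_arm", "payload": {
  "increments": "0 0 0.2 0 0 0;0 0 0 0 0 0;0 0 0 0 0 0"
}}

```text
time: 13.3
tool_pos: [0.5763, -0.2735, 0.0219]
ee_rot: [3.141, 0.0, 1.348]
wrist_force: [-2.2, 0.9, 5.7]
width: 0.0284
```

Call:
{"api": "step_arm", "payload": {
  "increments": "0 0 0 0 0 0;0 0 0 0 0 0;0 0 0 0 0 0;0 0 0 0 0 0",
  "claw": 0.05
}}

```text
time: 13.7
tool_pos: [0.576, -0.2732, 0.02]
ee_rot: [-3.141, -0.0, 1.348]
wrist_force: [-0.4, 0.5, 0.3]
width: 0.0448
```

Call:
{"api": "step_arm", "payload": {
  "increments": "0 0 -2 0 0 0;0 0 -4 0 0 0;0 0 -4 0 0 0;0 0 -4 0 0 0;0 0 -2 0 0 0"
}}

```text
time: 14.2
tool_pos: [0.5775, -0.2741, 0.1854]
ee_rot: [3.135, 0.002, 1.348]
wrist_force: [0.9, 0.4, 0.9]
width: 0.0446
```

```bash
python3 - <<'E'
from h import *
go(.550,.175,.16,1.346)
E
```

```text
now [ 0.5775 -0.2741  0.1854] rot [3.135e+00 2.000e-03 1.348e+00] shift cm [ 43.19 -12.63   2.37] turn z 0.002
```

Call:
{"api": "step_arm", "payload": {
  "increments": "4.3 -1.3 0 0 0 0;4.3 -1.3 0 0 0 0;4.3 -1.3 0 0 0 0;4.3 -1.2 0 0 0 0;4.3 -1.2 0 0 0 0",
  "claw": -0.05
}}

```text
time: 14.7
tool_pos: [0.5619, -0.048, 0.1804]
ee_rot: [3.141, -0.0, 1.347]
wrist_force: [-0.7, -0.5, 0.0]
width: 0.0493
```

Call:
{"api": "step_arm", "payload": {
  "increments": "4.3 -1.3 0 0 0 0;4.3 -1.3 0 0 0 0;4.3 -1.3 0 0 0 0;4.4 -1.2 0 0 0 0;4.4 -1.2 0 0 0 0"
}}

```text
time: 15.2
tool_pos: [0.5484, 0.1777, 0.1805]
ee_rot: [3.141, -0.0, 1.348]
wrist_force: [0.2, 1.0, -0.1]
width: 0.0495
```

Call:
{"api": "step_arm", "payload": {
  "increments": "0 0 3 0 0 0;0 0 3 0 0 0;0 0 3 0 0 0;0 0 0 0 0 0;0 0 0 0 0 0"
}}

```text
time: 15.7
tool_pos: [0.5486, 0.1758, 0.0904]
ee_rot: [-3.141, 0.0, 1.348]
wrist_force: [0.9, 0.2, 0.5]
width: 0.0494
```

```bash
python3 - <<'E'
from h import *
print(get_obs()["time"]);go(.550,.175,.014,1.346)
shot("side","s4",(220,150,460,330),3.3)
E
```

```text
15.7
now [0.5486 0.1758 0.0904] rot [-3.141  0.     1.348] shift cm [-0.05  0.17  7.64] turn z 0.002
```

View pics/s4.png

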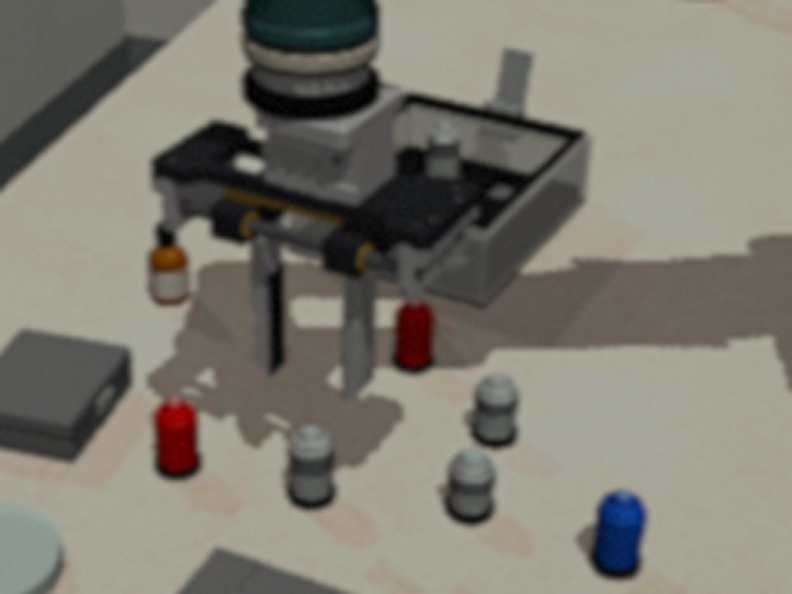

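Call:
{"api": "step_arm", "payload": {
  "increments": "0 0.2 4 0 0 0;0 0 2.5 0 0 0;0 0 1.1 0 0 0;0 0 0 0 0 0;0 0 0 0 0 0"
}}

```text
time: 16.25
tool_pos: [0.5523, 0.1757, 0.0167]
ee_rot: [3.138, -0.002, 1.348]
wrist_force: [0.6, 0.6, 0.8]
width: 0.0494
```

Call:
{"api": "step_arm", "payload": {
  "increments": "0 0 0 0 0 0;0 0 0 0 0 0;0 0 0 0 0 0;0 0 0 0 0 0;0 0 0 0 0 0",
  "claw": 1
}}

```text
time: 16.75
tool_pos: [0.5515, 0.1756, 0.0156]
ee_rot: [3.14, -0.001, 1.348]
wrist_force: [0.1, 0.1, 4.2]
width: 0.0285
```

Call:
{"api": "step_arm", "payload": {
  "increments": "0 0 -1 0 0 0;0 0 -4 0 0 0;0 0 -4 0 0 0;0 0 -4 0 0 0;0 0 -3 0 0 0"
}}

```text
time: 17.25
tool_pos: [0.5509, 0.1755, 0.1774]
ee_rot: [3.14, -0.001, 1.348]
wrist_force: [-0.2, 0.1, -1.2]
width: 0.0286
```

```bash
python3 - <<'E'
from h import *
print(get_obs()["width"],get_obs()["time"])
go(*box(.034,.066),.16,1.346)
E
```

```text
0.02855857223314816 17.25
now [0.5509 0.1755 0.1774] rot [ 3.140e+00 -1.000e-03  1.348e+00] shift cm [-30.04  12.41   1.74] turn z 0.002
```

Call:
{"api": "step_arm", "payload": {
  "increments": "-4.3 1.8 0 0 0 0;-4.3 1.8 0 0 0 0;-4.3 1.8 0 0 0 0;-4.3 1.8 0 0 0 0;-4.3 1.8 0 0 0 0"
}}

```text
time: 17.75
tool_pos: [0.5905, -0.0558, 0.1743]
ee_rot: [-3.141, -0.0, 1.348]
wrist_force: [0.5, -0.3, -1.7]
width: 0.0286
```

Call:
{"api": "step_arm", "payload": {
  "increments": "-4.3 1.7 0 0 0 0;-4.2 1.7 0 0 0 0;0 0 4 0 0 0;0 0 4 0 0 0;0 0 0 0 0 0"
}}

```text
time: 18.25
tool_pos: [0.6, -0.1435, 0.0865]
ee_rot: [-3.126, -0.002, 1.347]
wrist_force: [-1.2, 1.3, -2.1]
width: 0.029
```

Call:
{"api": "step_arm", "payload": {
  "increments": "0 0 0 0 0 0;0 0 0 0 0 0;0 0 0 0 0 0"
}}

```text
time: 18.55
tool_pos: [0.6071, -0.1447, 0.0979]
ee_rot: [3.136, 0.0, 1.349]
wrist_force: [0.6, -0.2, -1.0]
width: 0.0286
```

```bash
python3 - <<'E'
from h import *
go(*box(.034,.066),.0206,1.346)
E
```

```text
now [ 0.6071 -0.1447  0.0979] rot [3.136 0.    1.349] shift cm [-0.05 -0.18  7.73] turn z 0.003
```

Call:
{"api": "step_arm", "payload": {
  "increments": "0 0 3 0 0 0;0 0 3 0 0 0;0 0 1.1 0 0 0;0 0 0 0 0 0;0 0 0 0 0 0"
}}

```text
time: 19.05
tool_pos: [0.6065, -0.1448, 0.0254]
ee_rot: [3.139, 0.0, 1.348]
wrist_force: [0.2, -0.9, -1.4]
width: 0.0285
```

Call:
{"api": "step_arm", "payload": {
  "increments": "0 0 0 0 0 0;0 0 0 0 0 0;0 0 0 0 0 0;0 0 0 0 0 0;0 0 0 0 0 0"
}}

```text
time: 19.55
tool_pos: [0.6053, -0.1446, 0.0236]
ee_rot: [3.141, -0.0, 1.348]
wrist_force: [0.0, 1.0, -1.4]
width: 0.0283
```

Lower 3 mm, release, retreat, and go to objective C (0.452, 0.158).

Call:
{"api": "step_arm", "payload": {
  "increments": "0 0 0.2 0 0 0;0 0 0.1 0 0 0;0 0 0 0 0 0;0 0 0 0 0 0"
}}

```text
time: 19.95
tool_pos: [0.6053, -0.1446, 0.0207]
ee_rot: [3.142, -0.0, 1.348]
wrist_force: [-0.1, -0.5, 0.8]
width: 0.0283
```

Call:
{"api": "step_arm", "payload": {
  "increments": "0 0 0 0 0 0;0 0 0 0 0 0;0 0 0 0 0 0;0 0 0 0 0 0",
  "claw": 0.05
}}

```text
time: 20.35
tool_pos: [0.6053, -0.1445, 0.0204]
ee_rot: [3.142, -0.0, 1.348]
wrist_force: [-0.1, 0.3, 0.2]
width: 0.0449
```

Call:
{"api": "step_arm", "payload": {
  "increments": "0 0 -2 0 0 0;0 0 -4 0 0 0;0 0 -4 0 0 0;0 0 -4 0 0 0;0 0 -2 0 0 0"
}}

```text
time: 20.85
tool_pos: [0.6068, -0.145, 0.1855]
ee_rot: [3.134, 0.001, 1.348]
wrist_force: [1.3, 0.8, 0.3]
width: 0.0443
```

```bash
python3 - <<'E'
from h import *
go(.452,.158,.18,1.346)
E
```

```text
now [ 0.6068 -0.145   0.1855] rot [3.134e+00 1.000e-03 1.348e+00] shift cm [ 26.13 -21.8    0.38] turn z 0.002
```

Call:
{"api": "step_arm", "payload": {
  "increments": "3.7 -3.1 0 0 0 0;3.8 -3.1 0 0 0 0;3.7 -3.1 0 0 0 0;3.8 -3.1 0 0 0 0;3.7 -3.1 0 0 0 0",
  "claw": -0.05
}}

```text
time: 21.35
tool_pos: [0.4944, 0.0736, 0.1806]
ee_rot: [3.141, -0.001, 1.347]
wrist_force: [1.5, 0.2, -0.4]
width: 0.0494
```

Call:
{"api": "step_arm", "payload": {
  "increments": "3.8 -3.1 0 0 0 0;3.7 -3 0 0 0 0;0 0 4 0 0 0;0 0 4 0 0 0;0 0 0 0 0 0"
}}

```text
time: 21.85
tool_pos: [0.4476, 0.1582, 0.0946]
ee_rot: [-3.13, 0.005, 1.349]
wrist_force: [-0.9, 0.6, -1.2]
width: 0.0493
```

Call:
{"api": "step_arm", "payload": {
  "increments": "0 0 0 0 0 0;0 0 0 0 0 0;0 0 0 0 0 0"
}}

```text
time: 22.15
tool_pos: [0.4545, 0.1588, 0.1032]
ee_rot: [3.137, -0.002, 1.347]
wrist_force: [-0.0, 0.1, 1.6]
width: 0.049
```

```bash
python3 - <<'E'
from h import *
print(get_obs()["time"]);go(.452,.158,.014,1.346)
shot("side","s5",(220,150,460,330),3.3)
E
```

```text
22.15
now [0.4545 0.1588 0.1032] rot [ 3.137e+00 -2.000e-03  1.347e+00] shift cm [-0.15 -0.27  8.92] turn z 0.001
```

View pics/s5.png

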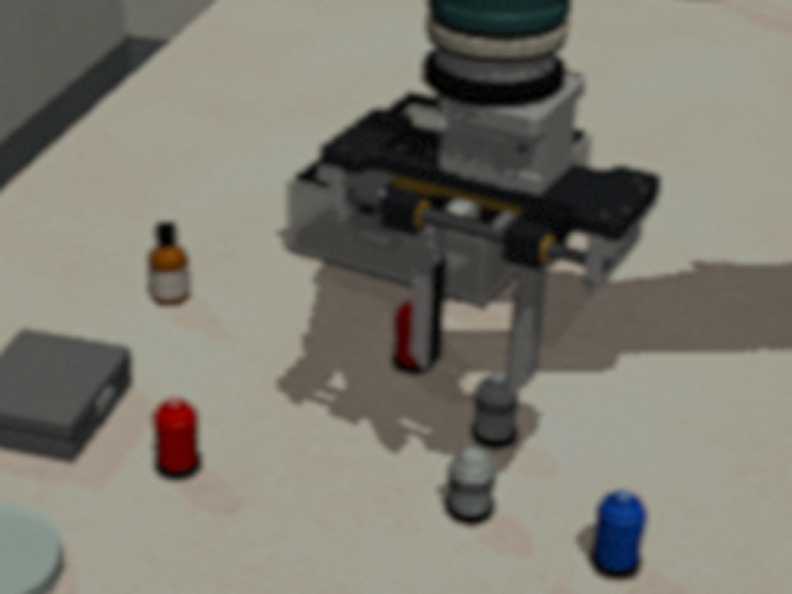

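Call:
{"api": "step_arm", "payload": {
  "increments": "0 0 4 0 0 0;0 0 3.5 0 0 0;0 0 1.1 0 0 0;0 0 0 0 0 0;0 0 0 0 0 0"
}}

```text
time: 22.7
tool_pos: [0.454, 0.159, 0.0163]
ee_rot: [3.139, -0.001, 1.348]
wrist_force: [-0.9, -0.2, 0.7]
width: 0.0495
```

Call:
{"api": "step_arm", "payload": {
  "increments": "0 0 0 0 0 0;0 0 0 0 0 0;0 0 0 0 0 0;0 0 0 0 0 0;0 0 0 0 0 0",
  "claw": 1
}}

```text
time: 23.2
tool_pos: [0.4534, 0.159, 0.0157]
ee_rot: [3.14, -0.001, 1.348]
wrist_force: [-1.5, 0.2, 4.8]
width: 0.0284
```

Call:
{"api": "step_arm", "payload": {
  "increments": "0 0 -1 0 0 0;0 0 -4 0 0 0;0 0 -4 0 0 0;0 0 -4 0 0 0;0 0 -3 0 0 0"
}}

```text
time: 23.7
tool_pos: [0.4529, 0.1588, 0.1774]
ee_rot: [3.139, -0.001, 1.348]
wrist_force: [1.2, 0.2, -0.2]
width: 0.0284
```

```bash
python3 - <<'E'
from h import *
print(get_obs()["width"],get_obs()["time"])
go(*box(-.034,-.066),.16,1.346)
E
```

```text
0.028368156442549468 23.7
now [0.4529 0.1588 0.1774] rot [ 3.139e+00 -1.000e-03  1.348e+00] shift cm [-39.42  14.77   1.73] turn z 0.002
```

Call:
{"api": "step_arm", "payload": {
  "increments": "-4.4 1.7 0 0 0 0;-4.4 1.6 0 0 0 0;-4.4 1.7 0 0 0 0;-4.4 1.6 0 0 0 0;-4.4 1.7 0 0 0 0"
}}

```text
time: 24.2
tool_pos: [0.4845, -0.0759, 0.1746]
ee_rot: [-3.142, -0.0, 1.348]
wrist_force: [0.4, 1.1, -1.8]
width: 0.0283
```

Call:
{"api": "step_arm", "payload": {
  "increments": "-4.4 1.6 0 0 0 0;-4.4 1.7 0 0 0 0;-4.3 1.6 0 0 0 0;-4.3 1.6 0 0 0 0;0 0 0 0 0 0"
}}

```text
time: 24.7
tool_pos: [0.5091, -0.2634, 0.1731]
ee_rot: [-3.14, 0.002, 1.342]
wrist_force: [-0.6, 1.1, -1.4]
width: 0.0285
```

Call:
{"api": "step_arm", "payload": {
  "increments": "0 0 4 0 0 0;0 0 4 0 0 0;0 0 0 0 0 0;0 0 0 0 0 0;0 0 0 0 0 0"
}}

```text
time: 25.2
tool_pos: [0.5112, -0.2586, 0.0973]
ee_rot: [3.137, 0.001, 1.348]
wrist_force: [-0.3, -0.3, -0.2]
width: 0.0286
```

```bash
python3 - <<'E'
from h import *
go(*box(-.034,-.066),.0206,1.346)
E
```

```text
now [ 0.5112 -0.2586  0.0973] rot [3.137e+00 1.000e-03 1.348e+00] shift cm [ 0.01 -0.17  7.67] turn z 0.002
```

Call:
{"api": "step_arm", "payload": {
  "increments": "0 0 3 0 0 0;0 0 3 0 0 0;0 0 1 0 0 0;0 0 0 0 0 0;0 0 0 0 0 0"
}}

```text
time: 25.7
tool_pos: [0.5112, -0.259, 0.0268]
ee_rot: [3.138, 0.001, 1.348]
wrist_force: [0.1, -0.2, -1.0]
width: 0.0282
```

Call:
{"api": "step_arm", "payload": {
  "increments": "0 0 0 0 0 0;0 0 0 0 0 0;0 0 0 0 0 0;0 0 0 0 0 0;0 0 0 0 0 0"
}}

```text
time: 26.2
tool_pos: [0.5098, -0.2583, 0.0246]
ee_rot: [3.141, -0.0, 1.348]
wrist_force: [-0.6, -0.1, -1.4]
width: 0.0281
```

Call:
{"api": "step_arm", "payload": {
  "increments": "0 0 0.2 0 0 0;0 0 0.2 0 0 0;0 0 0 0 0 0;0 0 0 0 0 0"
}}

```text
time: 26.6
tool_pos: [0.5098, -0.2583, 0.0207]
ee_rot: [3.141, 0.0, 1.348]
wrist_force: [-0.7, 0.5, 1.3]
width: 0.0282
```

Call:
{"api": "step_arm", "payload": {
  "increments": "0 0 0 0 0 0;0 0 0 0 0 0;0 0 0 0 0 0;0 0 0 0 0 0",
  "claw": 0.05
}}

```text
time: 27.0
tool_pos: [0.5097, -0.2582, 0.0202]
ee_rot: [-3.141, -0.0, 1.348]
wrist_force: [-0.4, 0.2, -0.6]
width: 0.0448
```

Call:
{"api": "step_arm", "payload": {
  "increments": "0 0 -2 0 0 0;0 0 -4 0 0 0;0 0 -4 0 0 0;0 0 -4 0 0 0;0 0 -2 0 0 0"
}}

```text
time: 27.5
tool_pos: [0.5112, -0.2591, 0.1852]
ee_rot: [3.135, 0.002, 1.348]
wrist_force: [-0.3, -0.6, 0.7]
width: 0.0446
```

```bash
python3 - <<'E'
from h import *
go(.453,.078,.18,1.346)
E
```

```text
now [ 0.5112 -0.2591  0.1852] rot [3.135e+00 2.000e-03 1.348e+00] shift cm [ 31.59 -13.13   0.37] turn z 0.002
```

Call:
{"api": "step_arm", "payload": {
  "increments": "4.5 -1.9 0 0 0 0;4.5 -1.8 0 0 0 0;4.5 -1.9 0 0 0 0;4.5 -1.8 0 0 0 0;4.5 -1.9 0 0 0 0",
  "claw": -0.05
}}

```text
time: 28.0
tool_pos: [0.4683, -0.0166, 0.1805]
ee_rot: [3.141, -0.0, 1.347]
wrist_force: [0.2, 1.3, -0.5]
width: 0.0493
```

Call:
{"api": "step_arm", "payload": {
  "increments": "4.5 -1.8 0 0 0 0;4.5 -1.9 0 0 0 0;0 0 4 0 0 0;0 0 4 0 0 0;0 0 0 0 0 0"
}}

```text
time: 28.5
tool_pos: [0.4476, 0.0781, 0.0946]
ee_rot: [-3.129, 0.003, 1.349]
wrist_force: [0.2, 0.9, -0.3]
width: 0.0492
```

Call:
{"api": "step_arm", "payload": {
  "increments": "0 0 0 0 0 0;0 0 0 0 0 0;0 0 0 0 0 0;0 0 0 0 0 0;0 0 0 0 0 0"
}}

```text
time: 29.0
tool_pos: [0.4534, 0.0775, 0.1016]
ee_rot: [3.14, -0.001, 1.347]
wrist_force: [-1.0, 0.3, 1.0]
width: 0.0492
```

```bash
python3 - <<'E'
from h import *
print(get_obs()["time"]);go(.453,.078,.014,1.346)
im=shot("side"); g=cv2.cvtColor(im,cv2.COLOR_BGR2GRAY)
im0=cv2.imread("pics/side0.png")
print("D ref px",proj("side",(.453,.078,.02)), "diff D region", np.abs(im[262:290,358:384].astype(int)-im0[262:290,358:384]).mean(), "lid region",np.abs(im[320:440,220:378].astype(int)-im0[320:440,220:378]).mean())
cv2.imwrite("pics/s6full.png",im)
E
```

```text
29.0
now [0.4534 0.0775 0.1016] rot [ 3.140e+00 -1.000e-03  1.347e+00] shift cm [ 0.03 -0.07  8.76] turn z 0.001
D ref px [368.9663794  274.50506411] diff D region 12.846153846153847 lid region 24.204940225035163
```

View pics/s6full.png

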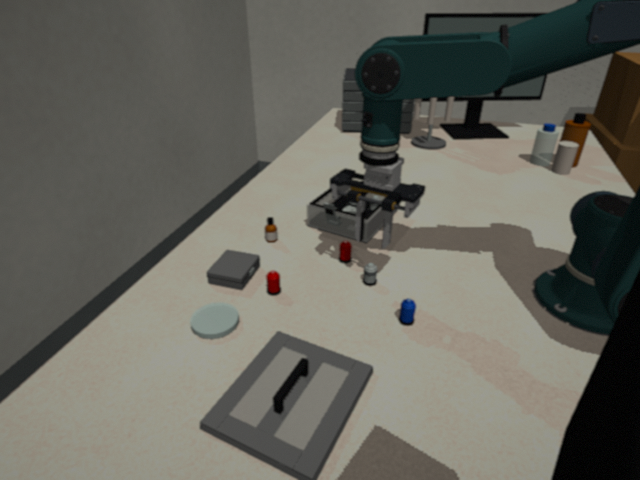

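Call:
{"api": "step_arm", "payload": {
  "increments": "0 0 4 0 0 0;0 0 3.5 0 0 0;0 0 1.2 0 0 0;0 0 0 0 0 0;0 0 0 0 0 0"
}}

```text
time: 29.55
tool_pos: [0.4537, 0.0778, 0.0148]
ee_rot: [3.14, -0.001, 1.348]
wrist_force: [0.0, 0.5, 0.5]
width: 0.0489
```

Call:
{"api": "step_arm", "payload": {
  "increments": "0 0 0 0 0 0;0 0 0 0 0 0;0 0 0 0 0 0;0 0 0 0 0 0;0 0 0 0 0 0",
  "claw": 1
}}

```text
time: 30.05
tool_pos: [0.4536, 0.0778, 0.0147]
ee_rot: [3.139, -0.001, 1.348]
wrist_force: [-0.8, 0.6, 4.8]
width: 0.0286
```

Call:
{"api": "step_arm", "payload": {
  "increments": "0 0 -1 0 0 0;0 0 -4 0 0 0;0 0 -4 0 0 0;0 0 -4 0 0 0;0 0 -3 0 0 0"
}}

```text
time: 30.55
tool_pos: [0.4528, 0.0777, 0.1762]
ee_rot: [3.14, -0.001, 1.348]
wrist_force: [0.5, -0.2, -1.5]
width: 0.0287
```

```bash
python3 - <<'E'
from h import *
print(get_obs()["width"],get_obs()["time"])
go(*box(-.034,.066),.16,1.346)
E
```

```text
0.028672414381791793 30.55
now [0.4528 0.0777 0.1762] rot [ 3.140e+00 -1.000e-03  1.348e+00] shift cm [-18.32  13.01   1.63] turn z 0.002
```

Call:
{"api": "step_arm", "payload": {
  "increments": "-3.7 2.6 0 0 0 0;-3.6 2.6 0 0 0 0;-3.7 2.6 0 0 0 0;-3.6 2.6 0 0 0 0;-3.7 2.6 0 0 0 0"
}}

```text
time: 31.05
tool_pos: [0.5389, -0.131, 0.1731]
ee_rot: [-3.141, -0.001, 1.348]
wrist_force: [0.2, 0.6, -1.2]
width: 0.0283
```

Call:
{"api": "step_arm", "payload": {
  "increments": "0 0 0 0 0 0;0 0 4 0 0 0;0 0 4 0 0 0;0 0 0 0 0 0;0 0 0 0 0 0"
}}

```text
time: 31.55
tool_pos: [0.5382, -0.1287, 0.0932]
ee_rot: [-3.139, -0.001, 1.348]
wrist_force: [-0.2, -0.1, -1.0]
width: 0.0282
```

Call:
{"api": "step_arm", "payload": {
  "increments": "0 0 0 0 0 0;0 0 0 0 0 0;0 0 0 0 0 0;0 0 0 0 0 0;0 0 0 0 0 0"
}}

```text
time: 32.05
tool_pos: [0.5392, -0.1296, 0.0941]
ee_rot: [3.141, 0.0, 1.348]
wrist_force: [0.1, -0.3, -1.4]
width: 0.0282
```

```bash
python3 - <<'E'
from h import *
go(*box(-.034,.066),.0200,1.346)
E
```

```text
now [ 0.5392 -0.1296  0.0941] rot [3.141 0.    1.348] shift cm [-0.01  0.    7.41] turn z 0.002
```

Call:
{"api": "step_arm", "payload": {
  "increments": "0 0 3 0 0 0;0 0 3 0 0 0;0 0 1 0 0 0;0 0 0 0 0 0;0 0 0 0 0 0"
}}

```text
time: 32.55
tool_pos: [0.5398, -0.1298, 0.0246]
ee_rot: [3.14, 0.0, 1.348]
wrist_force: [0.6, 0.2, -1.5]
width: 0.0285
```

Call:
{"api": "step_arm", "payload": {
  "increments": "0 0 0 0 0 0;0 0 0 0 0 0;0 0 0.2 0 0 0;0 0 0.2 0 0 0;0 0 0 0 0 0"
}}

```text
time: 33.05
tool_pos: [0.539, -0.1295, 0.0195]
ee_rot: [3.141, -0.0, 1.348]
wrist_force: [1.0, -0.2, -1.3]
width: 0.0283
```

Call:
{"api": "step_arm", "payload": {
  "increments": "0 0 0 0 0 0;0 0 0 0 0 0;0 0 0 0 0 0;0 0 0 0 0 0"
}}

```text
time: 33.45
tool_pos: [0.539, -0.1295, 0.0195]
ee_rot: [3.142, -0.0, 1.348]
wrist_force: [0.9, 0.2, -0.6]
width: 0.0282
```

Call:
{"api": "step_arm", "payload": {
  "increments": "0 0 0 0 0 0;0 0 0 0 0 0;0 0 0 0 0 0;0 0 0 0 0 0",
  "claw": 0.05
}}

```text
time: 33.85
tool_pos: [0.539, -0.1295, 0.0196]
ee_rot: [3.141, -0.0, 1.348]
wrist_force: [-0.1, -0.4, -0.1]
width: 0.0447
```

Call:
{"api": "step_arm", "payload": {
  "increments": "0 0 -2 0 0 0;0 0 -4 0 0 0;0 0 -4 0 0 0;0 0 -4 0 0 0;0 0 -2 0 0 0"
}}

```text
time: 34.35
tool_pos: [0.5405, -0.13, 0.1843]
ee_rot: [3.135, 0.001, 1.348]
wrist_force: [0.1, 0.2, 0.2]
width: 0.0445
```

```bash
python3 - <<'E'
from h import *
im=shot("top");g=cv2.cvtColor(im,cv2.COLOR_BGR2GRAY)
m3=(g<150).astype(np.uint8);n,l,s,c=cv2.connectedComponentsWithStats(m3)
for i in range(1,n):
    if 200<s[i,4] and 60<c[i][0]<260: print(s[i],c[i].round(1))
i=max([i for i in range(1,n) if 60<c[i][0]<250 and 190<c[i][1]<350],key=lambda i:s[i,4])
ct=max(cv2.findContours((l==i).astype(np.uint8),0,1)[0],key=cv2.contourArea)
r=cv2.minAreaRect(ct);q=np.array([pt("top",*p,.006) for p in cv2.boxPoints(r)]);print("lid",r,q.mean(0),[np.linalg.norm(q[j]-q[j-1]).round(4) for j in range(4)],[np.degrees(np.arctan2(*(q[j]-q[j-1])[1::-1])).round(1) for j in range(4)])
m4=((g<40)&(l==i)).astype(np.uint8);n,l,s,c=cv2.connectedComponentsWithStats(m4);i=np.argmax(s[1:,4])+1;print("handle",s[i],c[i])
ct=cv2.findContours((l==i).astype(np.uint8),0,1)[0][0];r=cv2.minAreaRect(ct);q=np.array([pt("top",*p,.046) for p in cv2.boxPoints(r)]);print(r,q.mean(0),[np.linalg.norm(q[j]-q[j-1]).round(4) for j in range(4)],[np.degrees(np.arctan2(*(q[j]-q[j-1])[1::-1])).round(1) for j in range(4)])
go(*q.mean(0)[:2],.18,None)
cv2.imwrite("pics/t7.png",im)
E
```

```text
[ 102  220  115   98 5526] [160.2 268.7]
[    0   255   154   152 11374] [ 69.9 346. ]
lid ((62.398292541503906, 335.8493957519531), (170.8244171142578, 114.81581115722656), 19.09349250793457) [0.36428697 0.63927069 0.006     ] [np.float64(0.3853), np.float64(0.2478), np.float64(0.4009), np.float64(0.2409)] [np.float64(70.7), np.float64(-14.5), np.float64(-110.1), np.float64(161.9)]Traceback (most recent call last):
  File "<stdin>", line 9, in <module>
    return _wrapfunc(a, 'argmax', axis=axis, out=out, **kwds)
    return bound(*args, **kwds)
ValueError: attempt to get argmax of an empty sequence
```

```bash
cat > lid.py <<'E'
from h import *
im=shot("top");g=cv2.cvtColor(im,cv2.COLOR_BGR2GRAY);cv2.imwrite("pics/t7.png",im)
m=((g<45)).astype(np.uint8);n,l,s,c=cv2.connectedComponentsWithStats(m)
for i in range(1,n):
    if 120<s[i,4]<400 and 90<c[i][0]<230:
        ct=cv2.findContours((l==i).astype(np.uint8),0,1)[0][0];r=cv2.minAreaRect(ct);q=np.array([pt("top",*p,.046) for p in cv2.boxPoints(r)])
        print("handle",s[i],r,q.mean(0).round(4),[np.linalg.norm(q[j]-q[j-1]).round(4) for j in range(4)],[np.degrees(np.arctan2(*(q[j]-q[j-1])[1::-1])).round(1) for j in range(4)])
        H=q.mean(0)
m=(g<150).astype(np.uint8);n,l,s,c=cv2.connectedComponentsWithStats(m);i=l[int(r[0][1]),int(r[0][0]-50)]
i=l[270,110] or i
ct=max(cv2.findContours((l==i).astype(np.uint8),0,1)[0],key=cv2.contourArea);r=cv2.minAreaRect(ct)
q=np.array([pt("top",*p,.006) for p in cv2.boxPoints(r)]);print("lid",r,q.mean(0).round(4),[np.degrees(np.arctan2(*(q[j]-q[j-1])[1::-1])).round(1) for j in range(4)])
go(*H[:2],.18)
E
python3 lid.py
```

```text
handle [132 261  45  12 240] ((154.11001586914062, 266.2300109863281), (44.68914794921875, 5.798274993896484), 8.130102157592773) [0.5062 0.4221 0.046 ] [np.float64(0.099), np.float64(0.0127), np.float64(0.0992), np.float64(0.0126)] [np.float64(80.2), np.float64(-5.9), np.float64(-99.8), np.float64(173.1)]
lid ((158.8000030517578, 267.8999938964844), (103.94470977783203, 86.69129180908203), 8.130102157592773) [0.508  0.4269 0.006 ] [np.float64(80.4), np.float64(-5.4), np.float64(-100.0), np.float64(172.4)]
now [ 0.5411 -0.1303  0.1841] rot [3.133e+00 1.000e-03 1.348e+00] shift cm [ 53.09 -15.62   0.23] turn z 0
```

View pics/t7.png

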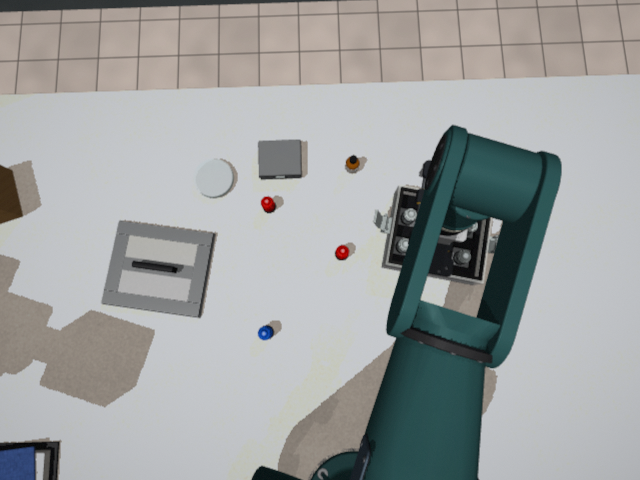

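```bash
python3 - <<'E'
from h import *
im=cv2.imread("pics/t7.png");g=cv2.cvtColor(im,cv2.COLOR_BGR2GRAY)
m=(g<150).astype(np.uint8);n,l,s,c=cv2.connectedComponentsWithStats(m);i=l[270,110]
ct=max(cv2.findContours((l==i).astype(np.uint8),0,1)[0],key=cv2.contourArea)
a=cv2.approxPolyDP(cv2.convexHull(ct),4,True)[:,0].astype(float);print(a.tolist())
a=a[np.argsort(a[:,0])];L=a[:2];Rr=a[2:];L=L[np.argsort(L[:,1])];Rr=Rr[np.argsort(Rr[:,1])]
yd=np.array([np.cos(np.radians(80.2)),np.sin(np.radians(80.2))]);xd=np.array([yd[1],-yd[0]])
far=pt("top",*L.mean(0)+[-.5,0],.017)[:2];near=pt("top",*Rr.mean(0)+[.5,0],0)[:2]
print("centre from far",far-.110*yd,"from near",near+.1135*yd)
up=pt("top",*(L[0]+Rr[0])/2,.008)[:2];lo=pt("top",*(L[1]+Rr[1])/2,0)[:2]
print("x from up",up-.0985*xd,"lo",lo+.0985*xd)
for e in (0,1):
    p,q=pt("top",*L[e],.017 ),pt("top",*Rr[e],0);d=(p-q);print("edge ang",np.degrees(np.arctan2(d[1],d[0])))
E
```

```text
[[119.0, 221.0], [216.0, 233.0], [200.0, 317.0], [102.0, 303.0]]
centre from far [0.503309   0.42520981] from near [0.50654617 0.42629809]
x from up [0.50319526 0.42524093] lo [0.50929374 0.42691999]
edge ang 81.69786270773358
edge ang 80.12742336575742
```

Call:
{"api": "step_arm", "payload": {
  "increments": "4.5 -1.3 0 0 0 0;4.5 -1.3 0 0 0 0;4.5 -1.3 0 0 0 0;4.5 -1.3 0 0 0 0;4.5 -1.3 0 0 0 0",
  "claw": -0.1
}}

```text
time: 34.95
tool_pos: [0.5239, 0.1059, 0.1771]
ee_rot: [-3.138, 0.001, 1.347]
wrist_force: [0.7, 0.5, 0.3]
width: 0.0516
```

Call:
{"api": "step_arm", "payload": {
  "increments": "4.4 -1.3 0 0 0 0;4.4 -1.3 0 0 0 0;4.4 -1.3 0 0 0 0;4.4 -1.3 0 0 0 0;4.4 -1.3 0 0 0 0"
}}

```text
time: 35.45
tool_pos: [0.5093, 0.3346, 0.1769]
ee_rot: [-3.139, 0.002, 1.348]
wrist_force: [0.3, -0.5, 0.7]
width: 0.0514
```

Call:
{"api": "step_arm", "payload": {
  "increments": "4.4 -1.3 0 0 0 0;4.4 -1.3 0 0 0 0;0 0 3 0 0 -0.05;0 0 3 0 0 0;0 0 0 0 0 0"
}}

```text
time: 35.95
tool_pos: [0.5008, 0.4227, 0.1108]
ee_rot: [-3.131, 0.011, 1.399]
wrist_force: [0.3, -0.6, -0.6]
width: 0.0518
```

Call:
{"api": "step_arm", "payload": {
  "increments": "0 0 0 0 0 0;0 0 0 0 0 0;0 0 0 0 0 0;0 0 0 0 0 0;0 0 0 0 0 0"
}}

```text
time: 36.45
tool_pos: [0.5052, 0.4249, 0.1208]
ee_rot: [3.14, -0.002, 1.397]
wrist_force: [0.2, -0.4, 0.8]
width: 0.0515
```

```bash
python3 - <<'E'
from h import *
print(get_obs()["time"],get_obs()["width"]);go(.5065,.4253,.027,1.400)
shot("side","s8",(180,170,420,480),1.9)
E
```

```text
36.45 0.051457751313556364
now [0.5052 0.4249 0.1208] rot [ 3.140e+00 -2.000e-03  1.397e+00] shift cm [0.05 0.1  9.38] turn z -0.003
```

View pics/s8.png

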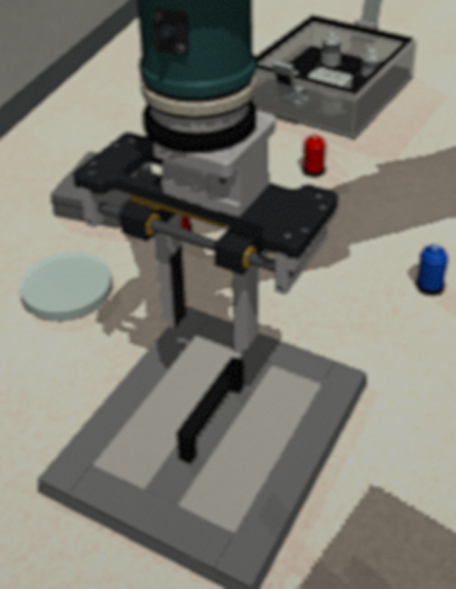

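Call:
{"api": "step_arm", "payload": {
  "increments": "0 0.1 4 0 0 0;0 0 3.5 0 0 0;0 0 1.7 0 0 0;0 0 0 0 0 0;0 0 0 0 0 0"
}}

```text
time: 37.0
tool_pos: [0.5059, 0.4248, 0.028]
ee_rot: [3.141, -0.0, 1.398]
wrist_force: [0.6, 1.4, 0.7]
width: 0.0518
```

Call:
{"api": "step_arm", "payload": {
  "increments": "0 0 0 0 0 0;0 0 0 0 0 0;0 0 0 0 0 0;0 0 0 0 0 0;0 0 0 0 0 0"
}}

```text
time: 37.5
tool_pos: [0.5058, 0.4247, 0.0279]
ee_rot: [3.141, -0.001, 1.398]
wrist_force: [-0.1, -0.6, -0.7]
width: 0.0516
```

Call:
{"api": "step_arm", "payload": {
  "increments": "0 0 0 0 0 0;0 0 0 0 0 0;0 0 0 0 0 0;0 0 0 0 0 0;0 0 0 0 0 0",
  "claw": 1
}}

```text
time: 38.0
tool_pos: [0.5058, 0.4246, 0.0274]
ee_rot: [3.141, -0.0, 1.398]
wrist_force: [0.1, 1.7, -0.7]
width: 0.0151
```

```bash
python3 - <<'E'
from h import *
print(get_obs()["time"],get_obs()["width"]);go(.5065,.4253,.027,1.400)
E
```

```text
38.0 0.015087401551089084
now [0.5058 0.4246 0.0274] rot [ 3.141 -0.     1.398] shift cm [0.08 0.06 0.04] turn z -0.002
```

Call:
{"api": "step_arm", "payload": {
  "increments": "0 0 0 0 0 0;0 0 -1 0 0 0;0 0 -2 0 0 0;0 0 -4 0 0 0;0 0 -4 0 0 0"
}}

```text
time: 38.5
tool_pos: [0.5045, 0.4239, 0.1369]
ee_rot: [-3.138, 0.003, 1.398]
wrist_force: [0.8, 1.0, -2.7]
width: 0.0138
```

Call:
{"api": "step_arm", "payload": {
  "increments": "0 0 -4 0 0 0;0 0 -3 0 0 0;0 0 0 0 0 0;0 0 0 0 0 0;0 0 0 0 0 0"
}}

```text
time: 39.0
tool_pos: [0.5045, 0.4238, 0.2038]
ee_rot: [-3.137, 0.004, 1.398]
wrist_force: [-0.2, 0.4, -4.0]
width: 0.0139
```

```bash
python3 - <<'E'
from h import *
print(get_obs()["time"],get_obs()["width"]);go(.5577,-.2016,.2,1.346)
E
```

```text
39.0 0.013939018744522367
now [0.5045 0.4238 0.2038] rot [-3.137  0.004  1.398] shift cm [-60.69  16.01   0.57] turn z 0.052
```

Call:
{"api": "step_arm", "payload": {
  "increments": "-3 0.8 0 0 0 0;-4 1 0 0 0 0;-4 1 0 0 0 0;-4 1.1 0 0 0 0;-4 1.1 0 0 0 0"
}}

```text
time: 39.5
tool_pos: [0.5207, 0.2269, 0.204]
ee_rot: [-3.136, 0.003, 1.398]
wrist_force: [0.8, -0.3, -3.1]
width: 0.0136
```

Call:
{"api": "step_arm", "payload": {
  "increments": "-4 1.1 0 0 0 0;-4 1 0 0 0 0;-4 1 0 0 0 0;-4 1.1 0 0 0 0;-4 1.1 0 0 0 0"
}}

```text
time: 40.0
tool_pos: [0.5384, 0.0212, 0.2042]
ee_rot: [-3.136, 0.0, 1.398]
wrist_force: [1.1, 0.1, -4.0]
width: 0.0138
```

Call:
{"api": "step_arm", "payload": {
  "increments": "-4 1.1 0 0 0 0;-4 1 0 0 0 0;-4 1.1 0 0 0 0;-4 1.1 0 0 0 0;-3 0.8 0 0 0 0"
}}

```text
time: 40.5
tool_pos: [0.5561, -0.1753, 0.2038]
ee_rot: [-3.136, -0.001, 1.396]
wrist_force: [-0.0, 0.5, -3.9]
width: 0.0134
```

Call:
{"api": "step_arm", "payload": {
  "increments": "-2.2 0.5 0 0 0 0.05;0 0 0 0 0 0;0 0 0 0 0 0;0 0 0 0 0 0;0 0 0 0 0 0"
}}

```text
time: 41.0
tool_pos: [0.5585, -0.1945, 0.2069]
ee_rot: [-3.141, -0.001, 1.35]
wrist_force: [-0.1, 0.2, -3.2]
width: 0.0137
```

```bash
python3 - <<'E'
from h import *
print(get_obs()["time"],get_obs()["width"]);go(.5577,-.2016,.1,1.346)
E
```

```text
41.0 0.013654268110809185
now [ 0.5585 -0.1945  0.2069] rot [-3.141e+00 -1.000e-03  1.350e+00] shift cm [-0.72  0.09 10.69] turn z 0.004
```

Call:
{"api": "step_arm", "payload": {
  "increments": "-0.7 0.1 0 0 0 0;0 0 3 0 0 0;0 0 3 0 0 0;0 0 2.5 0 0 0;0 0 0 0 0 0"
}}

```text
time: 41.5
tool_pos: [0.5552, -0.2014, 0.1176]
ee_rot: [-3.132, -0.002, 1.348]
wrist_force: [-0.5, 0.4, -3.1]
width: 0.0138
```

Call:
{"api": "step_arm", "payload": {
  "increments": "0 0 0 0 0 0;0 0 0 0 0 0;0 0 0 0 0 0;0 0 0 0 0 0;0 0 0 0 0 0"
}}

```text
time: 42.0
tool_pos: [0.5585, -0.203, 0.1234]
ee_rot: [3.14, 0.0, 1.348]
wrist_force: [-0.6, -0.0, -2.7]
width: 0.0137
```

```bash
python3 - <<'E'
from h import *
print(get_obs()["time"],get_obs()["width"]);go(.5577,-.2016,.085,1.346)
shot("side","s9",(290,140,420,250),6)
E
```

```text
42.0 0.01368312309969086
now [ 0.5585 -0.203   0.1234] rot [3.14  0.    1.348] shift cm [ 0.12 -0.12  3.84] turn z 0.002
```

View pics/s9.png

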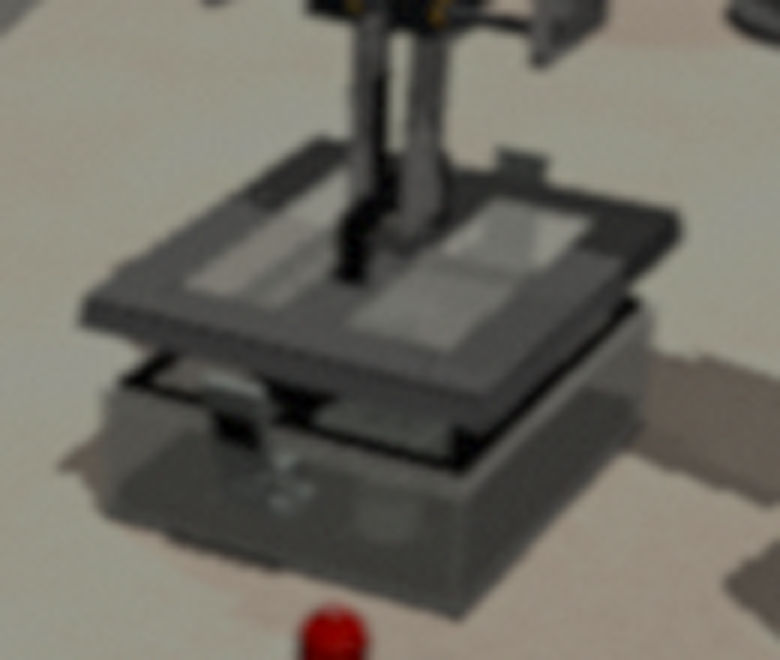

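Call:
{"api": "step_arm", "payload": {
  "increments": "0.1 -0.1 1 0 0 0;0 0 1 0 0 0;0 0 0.5 0 0 0;0 0 0 0 0 0;0 0 0 0 0 0"
}}

```text
time: 42.55
tool_pos: [0.5572, -0.2015, 0.0969]
ee_rot: [-3.141, -0.0, 1.348]
wrist_force: [-0.4, -0.4, -3.2]
width: 0.0136
```

Call:
{"api": "step_arm", "payload": {
  "increments": "0 0 0 0 0 0;0 0 0 0 0 0;0 0 0 0 0 0;0 0 0 0 0 0;0 0 0 0 0 0"
}}

```text
time: 43.05
tool_pos: [0.5574, -0.2017, 0.0976]
ee_rot: [3.141, -0.0, 1.348]
wrist_force: [0.9, 0.2, -3.5]
width: 0.0137
```

```bash
python3 - <<'E'
from h import *
print(get_obs()["time"],get_obs()["wrist_force"]);go(.5577,-.2016,.085,1.346)
E
```

```text
43.05 [ 0.8764339   0.17300517 -3.47064368]
now [ 0.5574 -0.2017  0.0976] rot [ 3.141 -0.     1.348] shift cm [0.01 0.03 1.26] turn z 0.002
```

Call:
{"api": "step_arm", "payload": {
  "increments": "0 0 0.4 0 0 0;0 0 0.4 0 0 0;0 0 0 0 0 0;0 0 0 0 0 0"
}}

```text
time: 43.45
tool_pos: [0.5571, -0.2015, 0.089]
ee_rot: [-3.141, -0.0, 1.348]
wrist_force: [-0.3, -0.0, -3.1]
width: 0.0139
```

Call:
{"api": "step_arm", "payload": {
  "increments": "0 0 0.2 0 0 0;0 0 0.1 0 0 0;0 0 0 0 0 0;0 0 0 0 0 0"
}}

```text
time: 43.85
tool_pos: [0.5574, -0.2016, 0.0865]
ee_rot: [3.142, -0.0, 1.348]
wrist_force: [-0.0, 0.4, -3.4]
width: 0.0138
```

```bash
python3 - <<'E'
from h import *
print(get_obs()["time"],get_obs()["wrist_force"],get_obs()["wrist_torque"]);go(.5577,-.2016,.085,1.346)
E
```

```text
43.85 [-0.04387807  0.44609178 -3.41883303] [-0.10216253  0.09568479 -0.01791027]
now [ 0.5574 -0.2016  0.0865] rot [ 3.142 -0.     1.348] shift cm [0.01 0.03 0.15] turn z 0.002
```

Call:
{"api": "step_arm", "payload": {
  "increments": "0 0 0.1 0 0 0;0 0 0.1 0 0 0;0 0 0 0 0 0;0 0 0 0 0 0"
}}

```text
time: 44.25
tool_pos: [0.5576, -0.2017, 0.0857]
ee_rot: [3.14, 0.0, 1.348]
wrist_force: [-1.7, 0.5, 4.1]
width: 0.0137
```

Call:
{"api": "step_arm", "payload": {
  "increments": "0 0 0 0 0 0;0 0 0 0 0 0;0 0 0 0 0 0"
}}

```text
time: 44.55
tool_pos: [0.5575, -0.2017, 0.0856]
ee_rot: [3.141, 0.0, 1.348]
wrist_force: [-3.5, 0.7, 6.1]
width: 0.0138
```

Call:
{"api": "step_arm", "payload": {
  "increments": "0 0 0 0 0 0;0 0 0 0 0 0;0 0 0 0 0 0;0 0 0 0 0 0",
  "claw": 0.2
}}

```text
time: 44.95
tool_pos: [0.5574, -0.2016, 0.084]
ee_rot: [-3.141, -0.0, 1.348]
wrist_force: [-0.3, -0.5, 0.6]
width: 0.0372
```

Call:
{"api": "step_arm", "payload": {
  "increments": "0 0 -2 0 0 0;0 0 -3 0 0 0;0 0 -3 0 0 0;0 0 0 0 0 0;0 0 0 0 0 0"
}}

```text
time: 45.45
tool_pos: [0.5578, -0.2018, 0.1649]
ee_rot: [3.14, 0.0, 1.348]
wrist_force: [0.1, 0.1, -0.2]
width: 0.0374
```

```bash
python3 - <<'E'
from h import *
print(get_obs()["time"])
for i,(x,y) in enumerate([(-.08,-.095),(-.08,.095),(.08,-.095),(.08,.095)]): print(i,box(x,y).round(4)); go(*box(x,y),.09,1.346)
im=shot("side","s10",(290,140,420,250),6)
E
```

```text
45.45
0 [ 0.4585 -0.2764]
now [ 0.5578 -0.2018  0.1649] rot [3.14  0.    1.348] shift cm [-9.46 -8.04  7.48] turn z 0.002
1 [ 0.5009 -0.0911]
now [ 0.5578 -0.2018  0.1649] rot [3.14  0.    1.348] shift cm [ 9.54 -8.    7.47] turn z 0.002
2 [ 0.6145 -0.3121]
now [ 0.5578 -0.2018  0.1649] rot [3.14  0.    1.348] shift cm [-9.49  7.96  7.5 ] turn z 0.002
3 [ 0.6569 -0.1268]
now [ 0.5578 -0.2018  0.1649] rot [3.14  0.    1.348] shift cm [9.51 8.   7.5 ] turn z 0.002
```

View pics/s10.png

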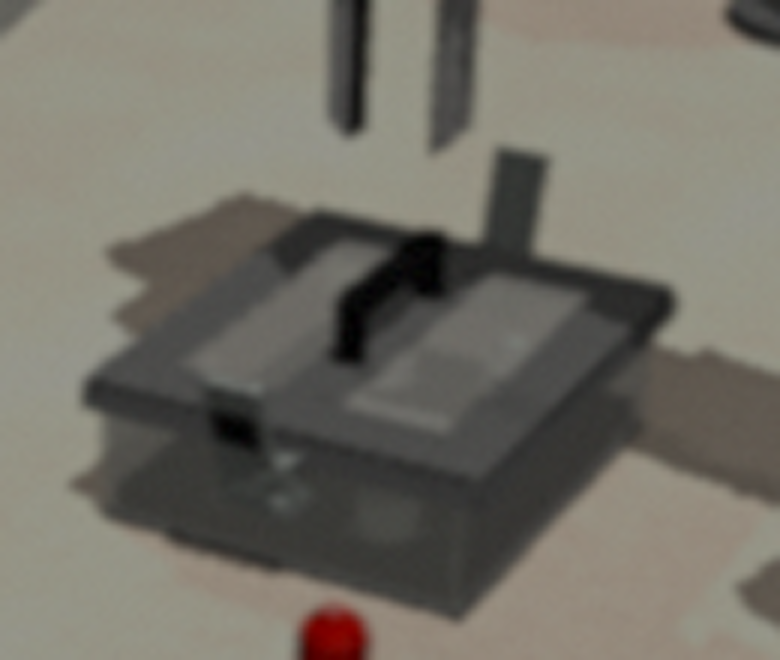

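Call:
{"api": "step_arm", "payload": {
  "increments": "-3.2 -2.7 0 0 0 0;-3.2 -2.7 0 0 0 0;-3.1 -2.6 0 0 0 0;0 0 4 0 0 0;0 0 3 0 0 0",
  "claw": 1
}}

```text
time: 46.0
tool_pos: [0.4564, -0.2768, 0.0916]
ee_rot: [-3.139, -0.001, 1.345]
wrist_force: [-0.9, 0.2, 0.3]
width: 0.0017
```

Call:
{"api": "step_arm", "payload": {
  "increments": "0 0 0 0 0 0;0 0 0 0 0 0;0 0 0 0 0 0;0 0 0 0 0 0;0 0 0 0 0 0"
}}

```text
time: 46.5
tool_pos: [0.4593, -0.277, 0.096]
ee_rot: [3.139, 0.001, 1.348]
wrist_force: [0.1, -0.1, 0.4]
width: 0.0004
```

```bash
python3 - <<'E'
from h import *
print(get_obs()["time"],get_obs()["width"],get_obs()["wrist_force"]);go(*box(-.08,-.095),.0755,1.346)
E
```

```text
46.5 0.00037470886577740476 [ 0.13218946 -0.09790345  0.36378978]
now [ 0.4593 -0.277   0.096 ] rot [3.139e+00 1.000e-03 1.348e+00] shift cm [ 0.05 -0.1   2.05] turn z 0.002
```

Call:
{"api": "step_arm", "payload": {
  "increments": "0 0 1 0 0 0;0 0 0.8 0 0 0;0 0 0.2 0 0 0;0 0 0.1 0 0 0;0 0 0.1 0 0 0"
}}

```text
time: 47.0
tool_pos: [0.4584, -0.2766, 0.0744]
ee_rot: [3.141, 0.0, 1.348]
wrist_force: [-3.6, 2.3, 12.5]
width: 0.0006
```

Call:
{"api": "step_arm", "payload": {
  "increments": "0 0 0.1 0 0 0;0 0 0.1 0 0 0;0 0 0.1 0 0 0"
}}

```text
time: 47.3
tool_pos: [0.4583, -0.2766, 0.0724]
ee_rot: [3.141, 0.0, 1.348]
wrist_force: [-4.4, 4.0, 14.8]
width: 0.0002
```

Call:
{"api": "step_arm", "payload": {
  "increments": "0 0 0.1 0 0 0;0 0 0.1 0 0 0;0 0 0 0 0 0"
}}

```text
time: 47.6
tool_pos: [0.4584, -0.2767, 0.0714]
ee_rot: [3.141, 0.001, 1.348]
wrist_force: [-7.2, 4.1, 18.6]
width: 0.0003
```

Call:
{"api": "step_arm", "payload": {
  "increments": "0 0 0.1 0 0 0;0 0 0.1 0 0 0;0 0 0 0 0 0;0 0 0 0 0 0"
}}

```text
time: 48.0
tool_pos: [0.4584, -0.2767, 0.0713]
ee_rot: [3.14, 0.001, 1.348]
wrist_force: [-8.2, 5.6, 25.8]
width: 0.0008
```

Call:
{"api": "step_arm", "payload": {
  "increments": "0 0 -2.5 0 0 0;4 0 0 0 0 0;4 0 0 0 0 0;4 0 0 0 0 0;4 0 0 0 0 0"
}}

```text
time: 48.5
tool_pos: [0.4934, -0.119, 0.0897]
ee_rot: [-3.141, -0.0, 1.347]
wrist_force: [0.6, -0.1, -0.4]
width: 0.0003
```

Call:
{"api": "step_arm", "payload": {
  "increments": "3 0 0 0 0 0;0 0 0 0 0 0;0 0 0 0 0 0;0 0 0 0 0 0;0 0 0 0 0 0"
}}

```text
time: 49.0
tool_pos: [0.5001, -0.0924, 0.0902]
ee_rot: [-3.141, 0.0, 1.346]
wrist_force: [-0.0, 0.0, -0.0]
width: 0.0005
```

```bash
python3 - <<'E'
from h import *
print(get_obs()["time"],get_obs()["wrist_force"]);go(*box(-.08,.095),.0755,1.346)
E
```

```text
49.0 [-0.02414889  0.02519193 -0.03368105]
now [ 0.5001 -0.0924  0.0902] rot [-3.141  0.     1.346] shift cm [0.15 0.06 1.47] turn z 0.0
```

Call:
{"api": "step_arm", "payload": {
  "increments": "0.1 0 1 0 0 0;0 0 0.3 0 0 0;0 0 0.2 0 0 0;0 0 0.1 0 0 0;0 0 0.1 0 0 0"
}}

```text
time: 49.5
tool_pos: [0.4997, -0.0906, 0.075]
ee_rot: [-3.14, 0.001, 1.347]
wrist_force: [-6.4, 1.6, 11.1]
width: 0.0008
```

Call:
{"api": "step_arm", "payload": {
  "increments": "0 0 0.1 0 0 0;0 0 0.1 0 0 0;0 0 0.1 0 0 0;0 0 0.1 0 0 0"
}}

```text
time: 49.9
tool_pos: [0.4997, -0.0906, 0.0716]
ee_rot: [-3.14, 0.001, 1.348]
wrist_force: [-7.2, 0.6, 11.9]
width: 0.0003
```

Call:
{"api": "step_arm", "payload": {
  "increments": "0 0 0.1 0 0 0;0 0 0.1 0 0 0;0 0 0 0 0 0"
}}

```text
time: 50.2
tool_pos: [0.4997, -0.0907, 0.0713]
ee_rot: [-3.141, 0.001, 1.348]
wrist_force: [-8.7, 1.7, 18.2]
width: 0.0004
```

Call:
{"api": "step_arm", "payload": {
  "increments": "0 0 0.1 0 0 0;0 0 0 0 0 0;0 0 0 0 0 0"
}}

```text
time: 50.5
tool_pos: [0.4997, -0.0907, 0.0712]
ee_rot: [-3.141, 0.001, 1.348]
wrist_force: [-11.8, 1.6, 21.6]
width: 0.0005
```

Call:
{"api": "step_arm", "payload": {
  "increments": "0 0 -2.5 0 0 0;0 4 0 0 0 0;0 4 0 0 0 0;0 4 0 0 0 0;0 4 0 0 0 0"
}}

```text
time: 51.0
tool_pos: [0.6579, -0.1262, 0.0912]
ee_rot: [-3.141, -0.0, 1.348]
wrist_force: [0.0, -0.3, 0.8]
width: 0.0001
```

Call:
{"api": "step_arm", "payload": {
  "increments": "0 0 0 0 0 0;0 0 0 0 0 0;0 0 0 0 0 0;0 0 0 0 0 0;0 0 0 0 0 0"
}}

```text
time: 51.5
tool_pos: [0.656, -0.1255, 0.0926]
ee_rot: [3.14, -0.0, 1.348]
wrist_force: [-0.2, 0.2, 0.6]
width: 0.0007
```

```bash
python3 - <<'E'
from h import *
print(get_obs()["time"],get_obs()["wrist_force"]);go(*box(.08,.095),.0755,1.346)
E
```

```text
51.5 [-0.16265483  0.19014832  0.6103044 ]
now [ 0.656  -0.1255  0.0926] rot [ 3.14  -0.     1.348] shift cm [-0.11  0.12  1.71] turn z 0.002
```

Call:
{"api": "step_arm", "payload": {
  "increments": "-0.1 0.1 1 0 0 0;0 0 0.3 0 0 0;0 0 0.2 0 0 0;0 0 0.2 0 0 0;0 0 0.1 0 0 0"
}}

```text
time: 52.0
tool_pos: [0.6566, -0.1268, 0.0753]
ee_rot: [-3.14, 0.0, 1.348]
wrist_force: [-5.7, 1.4, 10.3]
width: 0.0002
```

Call:
{"api": "step_arm", "payload": {
  "increments": "0 0 0.1 0 0 0;0 0 0.1 0 0 0;0 0 0.1 0 0 0;0 0 0.1 0 0 0"
}}

```text
time: 52.4
tool_pos: [0.657, -0.1268, 0.0729]
ee_rot: [3.141, 0.0, 1.348]
wrist_force: [-6.5, 1.5, 12.2]
width: 0.0005
```

Call:
{"api": "step_arm", "payload": {
  "increments": "0 0 0.1 0 0 0;0 0 0.1 0 0 0;0 0 0 0 0 0"
}}

```text
time: 52.7
tool_pos: [0.6575, -0.1269, 0.0714]
ee_rot: [3.14, 0.0, 1.348]
wrist_force: [-6.3, 1.2, 12.6]
width: 0.0001
```

Call:
{"api": "step_arm", "payload": {
  "increments": "0 0 0.1 0 0 0;0 0 0.1 0 0 0;0 0 0.1 0 0 0;0 0 0 0 0 0"
}}

```text
time: 53.1
tool_pos: [0.6576, -0.1269, 0.0713]
ee_rot: [3.138, 0.0, 1.348]
wrist_force: [-8.7, 2.0, 19.7]
width: 0.0002
```

Call:
{"api": "step_arm", "payload": {
  "increments": "0 0 -2.5 0 0 0;-4 0 0 0 0 0;-4 0 0 0 0 0;-4 0 0 0 0 0;-4 0 0 0 0 0"
}}

```text
time: 53.6
tool_pos: [0.6217, -0.2842, 0.0894]
ee_rot: [3.141, -0.0, 1.348]
wrist_force: [0.4, -0.2, -0.2]
width: 0.0009
```

Call:
{"api": "step_arm", "payload": {
  "increments": "-3 0 0 0 0 0;0 0 0 0 0 0;0 0 0 0 0 0;0 0 0 0 0 0;0 0 0 0 0 0"
}}

```text
time: 54.1
tool_pos: [0.6159, -0.3107, 0.0894]
ee_rot: [-3.142, -0.0, 1.35]
wrist_force: [-0.0, -0.7, -0.7]
width: 0.0004
```

```bash
python3 - <<'E'
from h import *
print(get_obs()["time"],get_obs()["wrist_force"]);go(*box(.08,-.095),.0755,1.346)
E
```

```text
54.1 [-0.00154532 -0.70293274 -0.69346451]
now [ 0.6159 -0.3107  0.0894] rot [-3.142 -0.     1.35 ] shift cm [-0.17 -0.11  1.39] turn z 0.004
```

Call:
{"api": "step_arm", "payload": {
  "increments": "-0.1 -0.1 0.8 0 0 0;0 0 0.3 0 0 0;0 0 0.2 0 0 0;0 0 0.2 0 0 0;0 0 0.1 0 0 0"
}}

```text
time: 54.6
tool_pos: [0.6139, -0.3121, 0.0753]
ee_rot: [-3.141, -0.001, 1.348]
wrist_force: [-3.9, 2.8, 8.9]
width: 0.0002
```

Call:
{"api": "step_arm", "payload": {
  "increments": "0 0 0.1 0 0 0;0 0 0.1 0 0 0;0 0 0.1 0 0 0;0 0 0.1 0 0 0"
}}

```text
time: 55.0
tool_pos: [0.614, -0.3122, 0.0725]
ee_rot: [3.141, -0.001, 1.348]
wrist_force: [-4.7, 4.2, 9.5]
width: 0.0005
```

Call:
{"api": "step_arm", "payload": {
  "increments": "0 0 0.1 0 0 0;0 0 0.1 0 0 0;0 0 0.1 0 0 0;0 0 0 0 0 0"
}}

```text
time: 55.4
tool_pos: [0.614, -0.3123, 0.0712]
ee_rot: [3.141, -0.0, 1.348]
wrist_force: [-6.0, 5.5, 15.1]
width: 0.0003
```

Call:
{"api": "step_arm", "payload": {
  "increments": "0 0 0.1 0 0 0;0 0 0.1 0 0 0;0 0 0 0 0 0"
}}

```text
time: 55.7
tool_pos: [0.614, -0.3123, 0.0712]
ee_rot: [3.14, 0.0, 1.348]
wrist_force: [-8.9, 6.3, 20.6]
width: 0.0003
```

Call:
{"api": "step_arm", "payload": {
  "increments": "0 0 -2 0 0 0;0 -4 0 0 0 0;0 -4 0 0 0 0;0 -4 0 0 0 0;0 -4 0 0 0 0"
}}

```text
time: 56.2
tool_pos: [0.4567, -0.2772, 0.0843]
ee_rot: [3.141, 0.0, 1.348]
wrist_force: [-0.6, -0.2, 0.5]
width: 0.0002
```

Call:
{"api": "step_arm", "payload": {
  "increments": "0 0 0 0 0 0;0 0 0 0 0 0;0 0 0 0 0 0;0 0 0.8 0 0 0;0 0 0 0 0 0"
}}

```text
time: 56.7
tool_pos: [0.4584, -0.2774, 0.075]
ee_rot: [-3.14, -0.001, 1.348]
wrist_force: [-0.7, 0.1, 0.6]
width: 0.0005
```

Call:
{"api": "step_arm", "payload": {
  "increments": "0 0 0 0 0 0;0 0 0 0 0 0;0 0 0.1 0 0 0;0 0 0 0 0 0"
}}

```text
time: 57.1
tool_pos: [0.4582, -0.2775, 0.0754]
ee_rot: [-3.142, -0.0, 1.348]
wrist_force: [0.3, -0.5, -0.1]
width: 0.0004
```

Call:
{"api": "step_arm", "payload": {
  "increments": "0 0 0.1 0 0 0;0 0 0 0 0 0;0 0 0 0 0 0"
}}

```text
time: 57.4
tool_pos: [0.4581, -0.2775, 0.0745]
ee_rot: [-3.142, -0.0, 1.348]
wrist_force: [0.8, 0.0, -0.2]
width: 0.0003
```

Call:
{"api": "step_arm", "payload": {
  "increments": "0 0 0.1 0 0 0;0 0 0 0 0 0;0 0 0 0 0 0"
}}

```text
time: 57.7
tool_pos: [0.4581, -0.2775, 0.0734]
ee_rot: [-3.142, -0.0, 1.348]
wrist_force: [-0.3, 0.8, 0.1]
width: 0.0005
```

Call:
{"api": "step_arm", "payload": {
  "increments": "0 0 0.1 0 0 0;0 0 0 0 0 0;0 0 0 0 0 0"
}}

```text
time: 58.0
tool_pos: [0.4581, -0.2775, 0.0724]
ee_rot: [-3.141, -0.0, 1.348]
wrist_force: [0.0, 0.5, 0.6]
width: 0.0004
```

Call:
{"api": "step_arm", "payload": {
  "increments": "0 0 0.1 0 0 0;0 0 0.1 0 0 0;0 0 0.1 0 0 0;0 0 0.1 0 0 0;0 0 0 0 0 0"
}}

```text
time: 58.5
tool_pos: [0.4583, -0.2777, 0.0713]
ee_rot: [3.14, 0.001, 1.348]
wrist_force: [-2.6, 2.3, 10.7]
width: 0.0007
```

Call:
{"api": "step_arm", "payload": {
  "increments": "0 0 -2 0 0 0;4 0 0 0 0 0;4 0 0 0 0 0;4 0 0 0 0 0;4 0 0 0 0 0"
}}

```text
time: 59.0
tool_pos: [0.4936, -0.1202, 0.0885]
ee_rot: [3.141, -0.0, 1.347]
wrist_force: [0.8, -0.1, 0.7]
width: 0.0005
```

Call:
{"api": "step_arm", "payload": {
  "increments": "3 0 0 0 0 0;0 0 0 0 0 0;0 0 0 0 0 0;0 0 0.8 0 0 0;0 0 0 0 0 0"
}}

```text
time: 59.5
tool_pos: [0.499, -0.0932, 0.0789]
ee_rot: [-3.139, 0.0, 1.346]
wrist_force: [0.2, -0.6, -0.0]
width: 0.0007
```

Call:
{"api": "step_arm", "payload": {
  "increments": "0 0 0 0 0 0;0 0 0.2 0 0 0;0 0 0 0 0 0;0 0 0 0 0 0"
}}

```text
time: 59.9
tool_pos: [0.5001, -0.0925, 0.0785]
ee_rot: [-3.142, -0.0, 1.347]
wrist_force: [0.3, -0.9, -0.4]
width: 0.0003
```

Call:
{"api": "step_arm", "payload": {
  "increments": "0 0 0.2 0 0 0;0 0 0 0 0 0;0 0 0 0 0 0"
}}

```text
time: 60.2
tool_pos: [0.5001, -0.0922, 0.0764]
ee_rot: [-3.141, -0.0, 1.348]
wrist_force: [1.0, -0.6, 0.6]
width: 0.0006
```

Call:
{"api": "step_arm", "payload": {
  "increments": "0 0 0.1 0 0 0;0 0 0 0 0 0;0 0 0 0 0 0"
}}

```text
time: 60.5
tool_pos: [0.5001, -0.0922, 0.0754]
ee_rot: [-3.141, -0.0, 1.348]
wrist_force: [-0.1, -0.1, 0.0]
width: 0.0001
```

Call:
{"api": "step_arm", "payload": {
  "increments": "0 0 0.1 0 0 0;0 0 0 0 0 0;0 0 0 0 0 0"
}}

```text
time: 60.8
tool_pos: [0.5001, -0.0922, 0.0744]
ee_rot: [-3.142, -0.0, 1.348]
wrist_force: [0.1, -0.8, 0.2]
width: 0.0006
```

Call:
{"api": "step_arm", "payload": {
  "increments": "0 0 0.2 0 0 0;0 0 0 0 0 0;0 0 0 0 0 0"
}}

```text
time: 61.1
tool_pos: [0.5, -0.0922, 0.0723]
ee_rot: [-3.141, -0.0, 1.348]
wrist_force: [1.1, 0.3, -0.0]
width: 0.0001
```

Call:
{"api": "step_arm", "payload": {
  "increments": "0 0 0.1 0 0 0;0 0 0.1 0 0 0;0 0 0.1 0 0 0;0 0 0.1 0 0 0;0 0 0 0 0 0"
}}

```text
time: 61.6
tool_pos: [0.5003, -0.0923, 0.0712]
ee_rot: [3.14, 0.0, 1.348]
wrist_force: [-5.1, 1.5, 12.0]
width: 0.0004
```

Call:
{"api": "step_arm", "payload": {
  "increments": "0 0 -2 0 0 0;0 4 0 0 0 0;0 4 0 0 0 0;0 4 0 0 0 0;0 4 0 0 0 0"
}}

```text
time: 62.1
tool_pos: [0.6576, -0.128, 0.0883]
ee_rot: [3.141, -0.0, 1.348]
wrist_force: [0.4, -0.9, 0.5]
width: 0.0005
```

Call:
{"api": "step_arm", "payload": {
  "increments": "0 0 0 0 0 0;0 0 0 0 0 0;0 0 0 0 0 0;0 0 1 0 0 0;0 0 0 0 0 0"
}}

```text
time: 62.6
tool_pos: [0.6544, -0.1272, 0.0774]
ee_rot: [-3.139, -0.0, 1.348]
wrist_force: [0.1, -0.5, -0.5]
width: 0.0006
```

Call:
{"api": "step_arm", "payload": {
  "increments": "0 0 0 0 0 0;0 0 0 0 0 0;0 0 0.2 0 0 0;0 0 0 0 0 0;0 0 0 0 0 0"
}}

```text
time: 63.1
tool_pos: [0.6562, -0.1276, 0.0764]
ee_rot: [-3.142, -0.0, 1.348]
wrist_force: [-0.8, 0.7, 0.4]
width: 0.0005
```

Call:
{"api": "step_arm", "payload": {
  "increments": "0 0 0.2 0 0 0;0 0 0 0 0 0;0 0 0 0 0 0"
}}

```text
time: 63.4
tool_pos: [0.6561, -0.1276, 0.0742]
ee_rot: [-3.141, -0.0, 1.348]
wrist_force: [-0.3, 0.4, -0.9]
width: 0.0004
```

Call:
{"api": "step_arm", "payload": {
  "increments": "0 0 0.2 0 0 0;0 0 0 0 0 0;0 0 0 0 0 0"
}}

```text
time: 63.7
tool_pos: [0.6561, -0.1276, 0.0723]
ee_rot: [-3.141, -0.0, 1.348]
wrist_force: [-0.3, -0.3, -0.2]
width: 0.0004
```

Call:
{"api": "step_arm", "payload": {
  "increments": "0 0 0.1 0 0 0;0 0 0.1 0 0 0;0 0 0.1 0 0 0;0 0 0.1 0 0 0;0 0 0 0 0 0"
}}

```text
time: 64.2
tool_pos: [0.6564, -0.1277, 0.0714]
ee_rot: [3.14, 0.0, 1.348]
wrist_force: [-4.3, 1.2, 8.8]
width: 0.0008
```

Call:
{"api": "step_arm", "payload": {
  "increments": "0 0 -2 0 0 0;-4 0 0 0 0 0;-4 0 0 0 0 0;-4 0 0 0 0 0;-4 0 0 0 0 0"
}}

```text
time: 64.7
tool_pos: [0.6204, -0.2849, 0.0883]
ee_rot: [3.141, -0.0, 1.348]
wrist_force: [0.7, 0.5, 0.2]
width: 0.0006
```

Call:
{"api": "step_arm", "payload": {
  "increments": "-3 0 0 0 0 0;0 0 0 0 0 0;0 0 0 0 0 0;0 0 1.2 0 0 0;0 0 0 0 0 0"
}}

```text
time: 65.2
tool_pos: [0.6135, -0.3107, 0.0738]
ee_rot: [-3.138, -0.002, 1.35]
wrist_force: [-0.3, -0.1, -0.8]
width: 0.0007
```

Call:
{"api": "step_arm", "payload": {
  "increments": "0 0 0 0 0 0;0 0 0 0 0 0;0 0 0.2 0 0 0;0 0 0 0 0 0;0 0 0 0 0 0"
}}

```text
time: 65.7
tool_pos: [0.6142, -0.3129, 0.0745]
ee_rot: [3.141, -0.0, 1.348]
wrist_force: [-0.6, -0.0, -0.6]
width: 0.0002
```

Call:
{"api": "step_arm", "payload": {
  "increments": "0 0 0.2 0 0 0;0 0 0 0 0 0;0 0 0 0 0 0"
}}

```text
time: 66.0
tool_pos: [0.6141, -0.313, 0.0723]
ee_rot: [-3.141, -0.0, 1.348]
wrist_force: [0.1, 0.4, 0.6]
width: 0.0001
```

Call:
{"api": "step_arm", "payload": {
  "increments": "0 0 0.1 0 0 0;0 0 0.1 0 0 0;0 0 0.1 0 0 0;0 0 0.1 0 0 0;0 0 0 0 0 0"
}}

```text
time: 66.5
tool_pos: [0.6143, -0.3131, 0.0713]
ee_rot: [3.14, 0.001, 1.348]
wrist_force: [-4.2, 1.4, 8.3]
width: 0.0008
```

Call:
{"api": "step_arm", "payload": {
  "increments": "0 0 -3 0 0 0;0 0 -3 0 0 0;-4 0 0 0 0 0;-4 0 0 0 0 0;0 -4 0 0 0 0"
}}

```text
time: 67.0
tool_pos: [0.5578, -0.3871, 0.1221]
ee_rot: [-3.137, -0.001, 1.345]
wrist_force: [-0.3, -0.3, -0.1]
width: 0.0002
```

Call:
{"api": "step_arm", "payload": {
  "increments": "0 -4 0 0 0 0;0 0 0 0 0 0;0 0 0 0 0 0;0 0 0 0 0 0;0 0 0 0 0 0"
}}

```text
time: 67.5
tool_pos: [0.5199, -0.3736, 0.1293]
ee_rot: [3.14, 0.001, 1.349]
wrist_force: [0.3, -0.2, -0.9]
width: 0.0002
```

```bash
python3 - <<'E'
from h import *
print(get_obs()["time"],get_obs()["wrist_force"]);go(*box(0,-.174),.097,1.346)
# clamps in the side view, full
im=shot("side","s11",(290,120,450,250),5)
E
```

```text
67.5 [ 0.25877574 -0.20442318 -0.87619766]
now [ 0.5199 -0.3736  0.1293] rot [3.140e+00 1.000e-03 1.349e+00] shift cm [ 0.22 -0.16  3.23] turn z 0.003
```

View pics/s11.png

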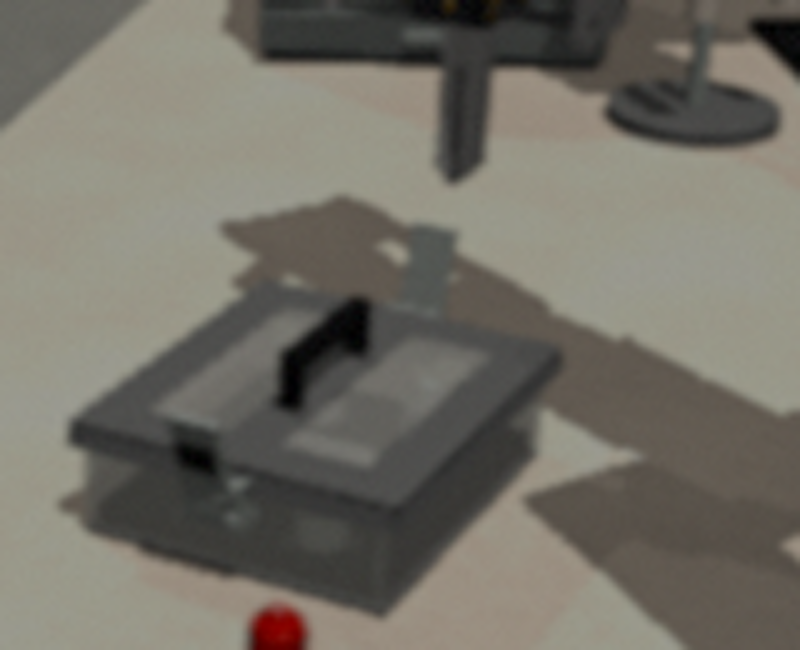

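Call:
{"api": "step_arm", "payload": {
  "increments": "0.2 -0.1 1.6 0 0 0;0 0 1.6 0 0 0;0 0 0 0 0 0;0 0 0 0 0 0;0 0 0 0 0 0"
}}

```text
time: 68.05
tool_pos: [0.5183, -0.3714, 0.097]
ee_rot: [3.141, 0.0, 1.348]
wrist_force: [0.8, -0.2, -0.7]
width: 0.0008
```

Call:
{"api": "step_arm", "payload": {
  "increments": "1.6 0 -0.1 0 0 0;1.6 0 -0.1 0 0 0;0.7 0 -0.1 0 0 0;0.7 0 -0.1 0 0 0;0.5 0 0.1 0 0 0"
}}

```text
time: 68.55
tool_pos: [0.5299, -0.3207, 0.1003]
ee_rot: [3.14, 0.0, 1.349]
wrist_force: [0.8, -2.1, 3.3]
width: 0.0006
```

Call:
{"api": "step_arm", "payload": {
  "increments": "0.6 0 0.1 0 0 0;0.5 0 0.2 0 0 0;0.5 0 0.3 0 0 0;0.4 0 0.4 0 0 0;0.4 0 0.4 0 0 0"
}}

```text
time: 69.05
tool_pos: [0.5344, -0.2975, 0.085]
ee_rot: [-3.141, -0.001, 1.348]
wrist_force: [-0.2, -2.8, 2.1]
width: 0.0007
```

Call:
{"api": "step_arm", "payload": {
  "increments": "0.3 0 0.5 0 0 0;0.2 0 0.5 0 0 0;0 0 0.2 0 0 0;0 0 0.1 0 0 0;0 0 0 0 0 0"
}}

```text
time: 69.55
tool_pos: [0.5356, -0.2932, 0.0768]
ee_rot: [3.14, 0.001, 1.348]
wrist_force: [-6.6, -0.3, 17.5]
width: 0.0005
```

```bash
python3 - <<'E'
from h import *
print(get_obs()["time"],get_obs()["wrist_force"]);go(*box(0,-.094),.0767,1.346)
E
```

```text
69.55 [-6.64401914 -0.30907584 17.45508255]
now [ 0.5356 -0.2932  0.0768] rot [3.140e+00 1.000e-03 1.348e+00] shift cm [0.03 0.11 0.01] turn z 0.002
```

Call:
{"api": "step_arm", "payload": {
  "increments": "0 0 -4 0 0 0;0 0 -4 0 0 0;4 0 0 0 0 0;4 0 0 0 0 0;4 0 0 0 0 0"
}}

```text
time: 70.05
tool_pos: [0.5616, -0.1737, 0.1514]
ee_rot: [-3.139, -0.003, 1.347]
wrist_force: [0.1, -0.1, -0.7]
width: 0.0006
```

Call:
{"api": "step_arm", "payload": {
  "increments": "4 0 0 0 0 0;4 0 0 0 0 0;4 0 0 0 0 0;3 0.1 0 0 0 0;0 0 0 0 0 0"
}}

```text
time: 70.55
tool_pos: [0.5957, -0.0251, 0.1508]
ee_rot: [-3.138, -0.003, 1.354]
wrist_force: [0.5, -0.4, -0.5]
width: 0.0007
```

Call:
{"api": "step_arm", "payload": {
  "increments": "0 0 0 0 0 0;0 0 0 0 0 0;0 0 0 0 0 0;0 0 0 0 0 0"
}}

```text
time: 70.95
tool_pos: [0.596, -0.0311, 0.1524]
ee_rot: [-3.141, -0.0, 1.346]
wrist_force: [-0.2, -0.1, 0.8]
width: 0.0008
```

```bash
python3 - <<'E'
from h import *
print(get_obs()["time"],get_obs()["wrist_force"]);go(*box(0,.174),.097,1.346)
E
```

```text
70.95 [-0.17447418 -0.05101001  0.81912024]
now [ 0.596  -0.0311  0.1524] rot [-3.141 -0.     1.346] shift cm [-0.08  0.07  5.54] turn z 0.0
```

Call:
{"api": "step_arm", "payload": {
  "increments": "0 0 2.8 0 0 0;0 0 2.7 0 0 0;0 0 0 0 0 0;0 0 0 0 0 0;0 0 0 0 0 0"
}}

```text
time: 71.45
tool_pos: [0.5974, -0.0304, 0.0994]
ee_rot: [3.139, -0.0, 1.347]
wrist_force: [0.7, 0.3, -0.3]
width: 0.0004
```

Call:
{"api": "step_arm", "payload": {
  "increments": "-1.6 0 -0.1 0 0 0;-1.6 0 -0.1 0 0 0;-0.7 0 -0.1 0 0 0;-0.7 0 -0.1 0 0 0;-0.5 0 0.1 0 0 0"
}}

```text
time: 71.95
tool_pos: [0.5857, -0.0808, 0.102]
ee_rot: [3.139, -0.0, 1.347]
wrist_force: [1.0, 2.2, 5.5]
width: 0.0004
```

Call:
{"api": "step_arm", "payload": {
  "increments": "-0.6 0 0.1 0 0 0;-0.5 0 0.2 0 0 0;-0.5 0 0.3 0 0 0;-0.4 0 0.4 0 0 0;-0.4 0 0.4 0 0 0"
}}

```text
time: 72.45
tool_pos: [0.5798, -0.1052, 0.0869]
ee_rot: [3.14, 0.003, 1.347]
wrist_force: [1.2, -1.0, 4.8]
width: 0.0006
```

Call:
{"api": "step_arm", "payload": {
  "increments": "-0.3 0 0.5 0 0 0;-0.2 0 0.5 0 0 0;0 0 0.2 0 0 0;0 0 0.1 0 0 0;0 0 0 0 0 0"
}}

```text
time: 72.95
tool_pos: [0.5787, -0.1108, 0.0768]
ee_rot: [3.139, 0.005, 1.347]
wrist_force: [-2.8, -2.3, 15.8]
width: 0.0004
```

```bash
python3 - <<'E'
from h import *
print(get_obs()["time"],get_obs()["wrist_force"]);go(*box(0,.094),.0767,1.346)
E
```

```text
72.95 [-2.7672238  -2.32388827 15.75342829]
now [ 0.5787 -0.1108  0.0768] rot [3.139 0.005 1.347] shift cm [ 0.09 -0.02  0.01] turn z 0.001
```

Both clamps bottomed at 77 mm. Back off and check.

Call:
{"api": "step_arm", "payload": {
  "increments": "0 0 -4 0 0 0;0 0 -4 0 0 0;0 0 -4 0 0 0;4 -2 0 0 0 0;4 -2 0 0 0 0"
}}

```text
time: 73.45
tool_pos: [0.5569, -0.0223, 0.1935]
ee_rot: [3.141, 0.002, 1.344]
wrist_force: [0.1, 0.8, -0.7]
width: 0.0002
```

Call:
{"api": "step_arm", "payload": {
  "increments": "4 -2 -2 0 0 0;4 -2 -2 0 0 0;4 -2 0 0 0 0;4 -2 0 0 0 0;4 -2 0 0 0 0"
}}

```text
time: 73.95
tool_pos: [0.5028, 0.1963, 0.2318]
ee_rot: [-3.14, 0.003, 1.347]
wrist_force: [0.0, 0.2, -0.4]
width: 0.0006
```

Call:
{"api": "step_arm", "payload": {
  "increments": "0 -4 0 0 0 0;0 -4 0 0 0 0;0 0 0 0 0 0;0 0 0 0 0 0;0 0 0 0 0 0"
}}

```text
time: 74.45
tool_pos: [0.4265, 0.2129, 0.2326]
ee_rot: [-3.141, 0.002, 1.347]
wrist_force: [1.0, -0.4, -0.1]
width: 0.0006
```

```bash
python3 - <<'E'
from h import *
print(get_obs()["time"],get_obs()["tool_pos"])
a=shot("side")[110:250,290:450];b=shot("top")[170:300,360:530]
cv2.imwrite("pics/f.png",np.hstack([cv2.resize(a,(390,345),interpolation=cv2.INTER_CUBIC),cv2.resize(b,(400,345),interpolation=cv2.INTER_CUBIC)]))
E
```

```text
74.45 [0.42648179 0.21286802 0.23264856]
```

View pics/f.png

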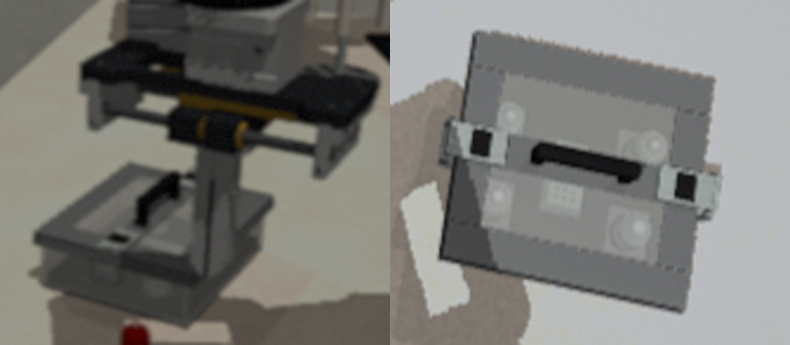

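The composite picture shows both clamps folded flat on the lid (at 480,143 and 690,185). The lid sits square, and all four objectives and the tin are visible through the window. The job is done, so I am handing it in.

```bash
python3 -c "
from bench import *
print(close_job())"
```

```text
the job is handed in; nothing more can be done
None
```

The job is finished and handed in at about 74 s of the 210 s allowed; the hand-in gave no verdict.

**What I did:**
- I laid the desiccant tin in the middle bay and stood all four chrome objectives in the corner pockets.
- The lid was knocked about 4 cm aside partway through, so I measured its position again before picking it up. I then laid it on the gasket.
- I pressed the corners in the order 0, 1, 3, 2, then went round all four a second time.
- I then folded the right clamp, followed by the left.

**Last checks:**
- **Lid:** on the second round every corner was first felt only below about 72.3 mm and stopped at about 71.3 mm (sealed is 71 mm).
- **Clamps:** both stopped at about 76.8 mm under 16–17 N, which matches lying flat on the lid. The final top view shows both folded down.
- **Contents:** through the lid window, the tin and all four objectives are visible in the bay and pockets.
- **Bystanders:** the bottle, slide box and dish looked unmoved in the last picture that showed them, before the lid was picked up. I did not measure them again at the end.

No check failed or disagreed. I could not measure the first press directly, to see that one corner was down while another still stood. The other corners first took load at about 75 mm and then gave way, which suggests it was met.

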